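# Free the retaining bar and slide the disc player up into its bay

## Task

Put the disc player away in its bay: push the red pawl lever right over to free the toothed retaining bar, pull the bar out by its yellow grip until it is clear of the bay's mouth, then push the player up the ramp and under the glass, fully home against the rear stop and square in the bay. Do not tip the player over, and leave the remote, the mug and the disc case where they are.

Things in the scene. Friction and masses are not known exactly. Their poses are not given: they have to be found in the camera images.
- bay: Fixed wooden component bay with grey ramp and clear glass shelves. Origin on the table under the glass's front edge, mid-width; x inwards (push direction), y left, z up (its axes, in mm, are used below). Ramp 190 wide rises from x -110, z 0 to x -40, z 14; then a flat deck at z 14. The bar crosses along y at x -25, in a steel guide at y 122 to 188 (up to z 54).
- bay_edge (a point): Middle of the lower glass's front edge: bay x 0, y 0, z 74. Lower glass z 70 to 78, upper glass z 150 to 158, both from x 0 to 160. Wooden cheeks 15 thick from x 0, inner faces at y -85 and 85, up to z 158. The glass hangs over the place where the player ends, so a pusher must lean (its wrist back from the bay) in the last part of the push.
- bay_stop (a point): Middle of the foot of the black rubber rear stop's face: bay x 88, y 0, z 14. The stop is 22 mm tall and spans the bay's width.
- player_mid (a point): Centre of the loose disc player, an aluminium box with a flat black front: 84 deep (x), 120 wide (y), 44 high (z), mm; 0.4 to 0.7 kg. Too wide to grip: push it on its black front (-x face). It starts on the table before the ramp, turned a little. Home, its front is about 4 mm inside the edge of the glass.
- pawl_top (a point): Point in the red lever's head (34 mm along bay x, 10 mm along bay y, 36 mm tall), 10 mm below its upper end and 70 mm above its pivot. Upright at the start at bay (-25, 175), 115 mm above the table. It turns about the bay's x axis: pushing the head towards bay +y (away from the mouth, towards the yellow grip) lifts the pawl tooth.
- pawl (a joint): Angle of the pawl lever, rad: 0 upright, tooth in the bar; 0.6 fully over at its stop. Above about 0.3 the bar is free. It is stiff (about 1.5 N at the head) and stays where it is left
- bar_grip (a point): Middle of the upper part of the yellow grip plate at the outer end of the toothed steel bar. The plate is 32 mm (bay x) by 12 mm (bay y); its top is 18 mm above this point and its lower end 48 mm below. At the start it is at bay (-25, 250), 72 mm above the table
- bar (a joint): How far the bar is withdrawn towards the bay's +y, m: 0 at the start (its end reaches across the mouth to bay y 8 mm), 0.10 at its outer stop. It is clear of the mouth above 0.08. It drags with 1.5 N and stays where it is left; with the pawl down it is locked
- remote_mid (a point): Centre of a black remote control, 165 x 46 x 18 mm, lying in front of the bar's guide; to be left alone
- mug: White mug, 80 mm across and 90 mm tall, origin at its foot; to the right of the ramp; to be left alone
- case_mid (a point): Centre of a blue disc case, 135 x 170 x 14 mm, lying beyond the bar's grip; to be left alone
There are look-alikes about, which are no part of the job. Several things look just like the part that bears player_mid: the one meant starts farthest to the robot's right.

How it is judged:
By the outcome, as a careful person would: the job done as asked, in the order asked, and still so for the second after the job is handed in, with the robot touching nothing.
It also fails if it takes over 69 s, if anything falls off the work surface, if the arm or the gripper's body presses on something with over 40 N, if the wrist force passes 120 N, or if a joint passes its speed limit or range.

## Robot

A 6-joint arm with a two-finger parallel gripper is mounted at the origin on the work surface. World frame = base frame: x ahead of the robot, y to its left, z up, the work surface at z = 0. Lengths are in m, angles in rad, forces in N, time in s.
With the tool pointing down it reaches from about 0.225 to 0.875 m from the base axis. Payload 3.4 kg.
Tool frame: the origin (TCP) lies between the finger pads; the fingertips stand 8 mm ahead of it and the grasp point (between the pads) lies 11 mm behind it; z points along the fingers, y is the line along which they close (so a half turn about z gives the same grasp; the last joint's range is limited). The gripper opens to 85 mm and grips with 20 to 120 N. Pads are 22 mm wide; open, the fingers measure 114 mm over their backs; the gripper's body (76 mm by 85 mm) begins 54 mm behind the grasp point. The pads swing forward as they close: fully open they stand 13 mm farther back than shut.
Start: joints at [1.152, 0.276, 1.505, -0, 1.361, -0.121], TCP at [0.169, 0.55, 0.205] pointing down, gripper open.
Joint ranges: [-2.89, 2.89], [-0.75, 2.08], [0.22, 2.7], [-1.18, 4.32], [0.11, 2.71], [-2.7, 2.7]. Speed limits (rad/s): [2.57, 2.57, 3.14, 3.14, 3.14, 3.14].

## Interface

Orientations are given as a unit quaternion [w, x, y, z].
In Python, from rig import manip gives the robot as it stands.
- The arm moves only by the tool move_arm, never from a script. Its argument "deltas" is a list that holds one entry, the list of rows, each a list of 5 numbers: the shift along the tool's x, y, z normalised to -1 to 1, where 1 is 80 cm, then the turn about the tool's z normalised to -1 to 1, where 1 is 120 degrees, then the closure, from -1 (fully open) to 1 (shut). In form: [[[tx, ty, tz, twist, grip], ...]]. A call has 1 to 12 rows; each row is the pose to reach, as a shift and turn from the pose commanded when the call began, along the tool's axes at that moment; what a row does not reach only later rows make up. A row lasts 1/10 s, in which the tool goes at most 50 mm and 8.59 degrees, less where a joint would pass 70% of its speed; a pose out of reach is approached as far as the arm can. A call with a number of a shift or a turn outside -1 to 1 is refused whole. A call with a gripper value outside its range is refused whole. The fingers move at their own pace and stop on an object; "squeeze" is the grip in N (left out, the last holds). Time passes only in rows, so rows that repeat a pose let the fingers close. It gives the time, the measured TCP pose, the force, the opening and the grip force at its end, in the units of the state.
- manip.get_state(): the state, without advancing time (a new reading comes with each control period).
- manip.get_image(name): name is "side" or "top"; returns the picture (480x640x3 uint8, red, green, blue); there is no depth.
- manip.camera_params(name): a dict with "fx", "fy", "cx", "cy" (pixels), "R" (3x3) and "t" (3): a world point X has camera coordinates R X + t. Camera axes: x right, y down, z forward; pixel columns grow to the right and rows downward; lengths in m; the calibration is good to about 2 mm. A picture is of the moment at which its call begins. camera_params takes no time and is no camera call.
- manip.sign_off(): hands the job in; it is judged then, once.
The state is a dict: "clock": time; "qpos": joint angles; "qd": joint speeds; "effort": joint torques, N m; "position": TCP position; "ee_rot": TCP orientation; "contact_force": force on the tool from outside, world axes, zero at the start; "moment": the same for the moment, N m; "width": finger opening in m; "gripper_force": force on a finger pad.
Only numpy, scipy, OpenCV 4.12 (cv2) and the standard library are available. Lean on these libraries where they do the work, as an engineer would, in place of code of your own. Each camera call takes 0.05 s, during which the arm holds its last target. There are 200 camera calls.

## Working session

There is one attempt and no reset: what is moved stays moved. The work goes in short steps, Python scripts to look and compute and a tool call to move; the robot and the scene stay as the last step left them, time stands still between calls to the robot, and variables do not carry over. Pictures are saved under pics/ and viewed, at most 11 in all, crops included, and the job is handed in when it is done.

Besides the shell and the picture viewer there is one more tool, called after "Emit:" as a command line: name --argument value ..., lists and objects as JSON in quotes. move_arm: Moves the arm, as the interface text tells. Scaled input: -1 to 1 covers 80 cm each way for a shift and 120 degrees each way for a turn. Its arguments: {"type":"object","properties":{"deltas":{"type":"array","items":{"type":"array","items":{"type":"array","items":{"type":"number","minimum":-1,"maximum":1}}}},"squeeze":{"type":"number"}},"required":["deltas"]}

```bash
mkdir -p pics; python3 - <<'E'
from rig import manip
import cv2,json
s=manip.get_state();print(s)
for n in("top","side"):
    im=manip.get_image(n);cv2.imwrite(f"pics/{n}0.png",im[:,:,::-1]);p=manip.camera_params(n);print(n,p)
E
```

```text
{'clock': 0.0, 'qpos': array([ 1.15198117e+00,  2.76613567e-01,  1.50617830e+00,  5.01540232e-06,
        1.36066239e+00, -1.21005357e-01]), 'qd': array([-0.00032946, -0.00159017, -0.00043249, -0.00042363,  0.00063091,
       -0.00135046]), 'effort': array([-1.75370544e-03, -4.16771686e+01, -2.45820451e+01, -2.37594977e-04,
        1.08690889e-02, -6.67331577e-07]), 'position': array([0.16848723, 0.54914913, 0.20401115]), 'ee_rot': array([-2.50556809e-04,  1.48355698e-01,  9.88933628e-01, -8.96447915e-04]), 'contact_force': array([-1.19973442,  0.44612204, -0.05651259]), 'moment': array([0.0218401 , 0.00500191, 0.05079125]), 'gripper_force': 0.0, 'width': 0.08552561233679605}
top {'fx': 612.2355271682652, 'fy': 612.2355271682652, 'cx': 321.9497516484645, 'cy': 233.88271336371233, 'R': array([[ 0.00579716, -0.99995153, -0.00795828],
       [-0.98158339, -0.00417066, -0.1909886 ],
       [ 0.19094615,  0.00891891, -0.98155999]]), 't': array([0.09019675, 0.53362465, 1.32012107])}
side {'fx': 594.5520961227411, 'fy': 594.5520961227411, 'cx': 331.65813520230915, 'cy': 237.54368268875203, 'R': array([[ 0.99002463, -0.1398608 ,  0.01703493],
       [-0.09706947, -0.76470895, -0.63702256],
       [ 0.10212125,  0.62901445, -0.77065691]]), 't': array([-0.50298084,  0.17259868,  1.32559089])}
```

View pics/top0.png

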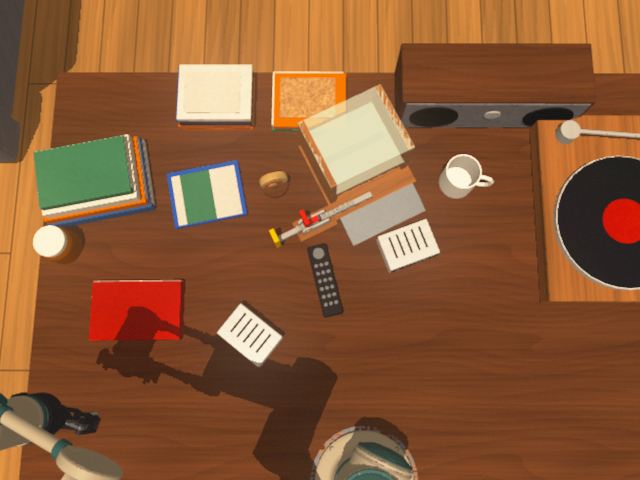

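View pics/side0.png

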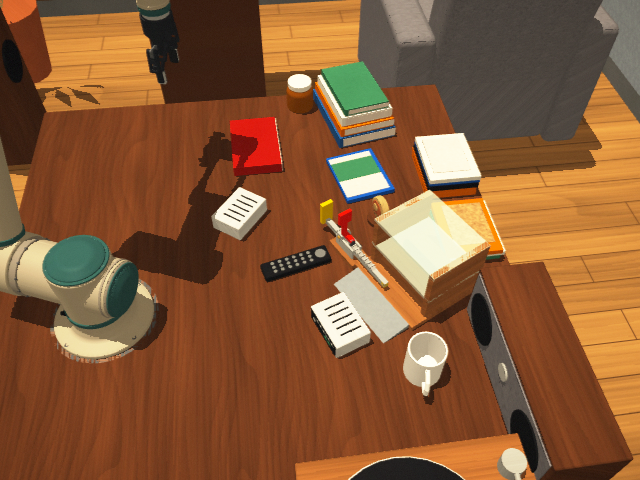

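The top view shows the bay at about (355,150), rotated about 25°. The red lever is at (308,217), the yellow grip at (275,237), the grey ramp at (385,213), and the target player at (408,245), the rightmost of the look-alikes. In the side view they are at: lever (346,222), grip (326,211), player (340,323).

```bash
cat > h.py <<'E'
import numpy as np,cv2
from rig import manip
P={n:manip.camera_params(n) for n in("top","side")}
def proj(n,X):
    p=P[n];c=p["R"]@np.asarray(X,float)+p["t"];return np.array([p["fx"]*c[0]/c[2]+p["cx"],p["fy"]*c[1]/c[2]+p["cy"]])
def ray(n,uv):
    p=P[n];d=p["R"].T@np.array([(uv[0]-p["cx"])/p["fx"],(uv[1]-p["cy"])/p["fy"],1]);return -p["R"].T@p["t"],d
def plane(n,uv,z):
    o,d=ray(n,uv);return o+d*(z-o[2])/d[2]
def tri(a,b):
    (o,d),(q,e)=ray("top",a),ray("side",b)
    s=np.linalg.lstsq(np.c_[d,-e],q-o,rcond=None)[0];x,y=o+d*s[0],q+e*s[1];return (x+y)/2,np.linalg.norm(x-y)
E
python3 - <<'E'
from h import *
T=cv2.imread("pics/top0.png");S=cv2.imread("pics/side0.png")
cv2.imwrite("pics/topz.png",cv2.resize(T[75:275,255:455],(600,600)[::1],interpolation=cv2.INTER_CUBIC))
cv2.imwrite("pics/sidez.png",cv2.resize(S[185:365,260:500],(800,600),interpolation=cv2.INTER_CUBIC))
def blobs(I,f):
    h=cv2.cvtColor(I,cv2.COLOR_BGR2HSV);m=f(h[...,0].astype(int),h[...,1].astype(int),h[...,2].astype(int)).astype(np.uint8)
    n,l,st,c=cv2.connectedComponentsWithStats(m)
    for i in range(1,n):
        if st[i,4]>25: 
            k=(l==i).astype(np.uint8);ct=cv2.findContours(k,0,2)[0][0];print(st[i],c[i].round(1),cv2.boxPoints(cv2.minAreaRect(ct)).round(1).tolist())
for nm,I in(("top",T),("side",S)):
    print(nm,"yellow");blobs(I,lambda h,s,v:(h>22)&(h<34)&(s>200)&(v>120))
    print("red");blobs(I,lambda h,s,v:((h<4)|(h>176))&(s>215)&(v>110))
    print("grey");blobs(I,lambda h,s,v:(s<30)&(v>120)&(v<190))
    print("white");blobs(I,lambda h,s,v:(s<40)&(v>205))
E
```

```text
top yellow
[270 229   9  13  57] [273.8 235.4] [[268.79998779296875, 230.60000610351562], [272.79998779296875, 228.60000610351562], [278.6000061035156, 240.1999969482422], [274.6000061035156, 242.1999969482422]]
red
[ 603  199   37   44 1391] [622.4 220.3] [[603.0, 199.0], [639.0, 199.0], [639.0, 242.0], [603.0, 242.0]]
[300 210  10  17  69] [304.7 218.7] [[298.3999938964844, 211.8000030517578], [303.20001220703125, 209.39999389648438], [310.6000061035156, 224.1999969482422], [305.79998779296875, 226.60000610351562]]
[  90  282   91   58 4832] [135.1 310. ] [[90.0, 282.0], [180.0, 282.0], [180.0, 339.0], [90.0, 339.0]]
grey
white
[447 168  24  20 351] [458.5 177. ] [[447.0, 168.0], [470.0, 168.0], [470.0, 187.0], [447.0, 187.0]]
[ 34 226  30  30 654] [ 48.3 240.8] [[28.5, 241.5], [49.5, 220.5], [68.5, 239.5], [47.5, 260.5]]
[382 241   8   7  37] [385.3 243.5] [[381.20001220703125, 242.39999389648438], [387.20001220703125, 239.39999389648438], [389.6000061035156, 244.1999969482422], [383.6000061035156, 247.1999969482422]]
[387 247  52  22 363] [408.  257.4] [[386.1000061035156, 254.39
[... 1977 characters left out ...]
86.5], [343.70001220703125, 197.8000030517578]]
[215 188  50  41 904] [238.  207.7] [[212.5, 215.0], [243.3000030517578, 180.5], [264.3999938964844, 199.1999969482422], [233.60000610351562, 233.8000030517578]]
[ 393  217   73   57 2142] [428.8 245. ] [[392.0, 237.0], [421.5, 207.5], [465.5, 251.5], [436.0, 281.0]]
[ 312  268   96   80 3548] [357.3 310.3] [[304.20001220703125, 311.20001220703125], [355.70001220703125, 265.29998779296875], [407.6000061035156, 323.70001220703125], [356.0, 369.5]]
[408 332  40  35 315] [426.8 354.5] [[408.0, 332.0], [447.0, 332.0], [447.0, 366.0], [408.0, 366.0]]
[422 370   8  20  85] [426.1 379.3] [[422.0, 370.0], [429.0, 370.0], [429.0, 389.0], [422.0, 389.0]]
```

View pics/topz.png

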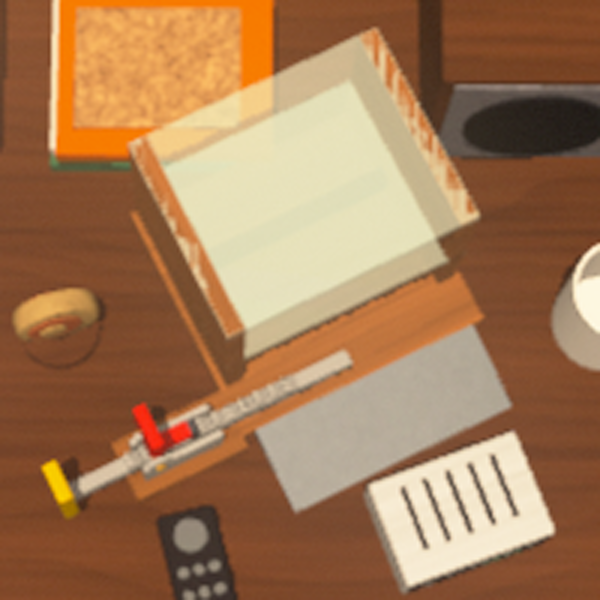

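View pics/sidez.png

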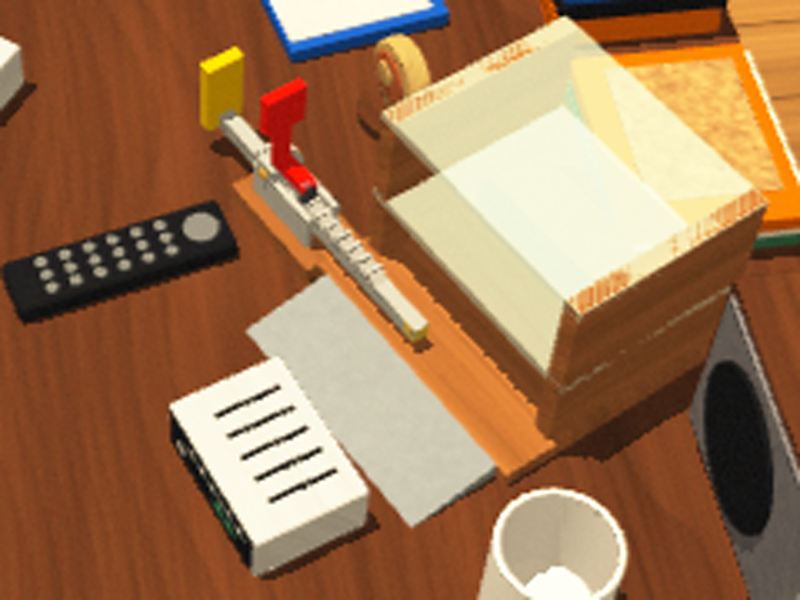

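The zoomed views show clear corners on the ramp, cheek tops, player top, grip and lever. I'll cast those to known heights and fit a rigid pose.

```bash
python3 - <<'E'
from h import *
t=lambda u,v:(255+u/3-.33,75+v/3-.33); s=lambda u,v:(260+u*.3-.35,185+v*.3-.35)
obs=[("top",t(297,511),-110,95,0),("top",t(511,405),-110,-95,0),("top",t(257,433),-40,95,14),("top",t(473,327),-40,-95,14),
("top",t(233,337),0,100,158),("top",t(480,215),0,-100,158),("top",t(130,148),160,100,158),("top",t(375,28),160,-100,158),
("side",s(248,330),-110,95,0),("side",s(414,525),-110,-95,0),("side",s(497,467),-40,-95,14),("side",s(325,275),-40,95,14),
("side",s(384,112),0,100,158),("side",s(570,305),0,-100,158),("side",s(562,17),160,100,158),("side",s(767,203),160,-100,158)]
B=np.array([o[2:] for o in obs])/1e3;W=np.array([plane(n,uv,z/1e3) for n,uv,_,_,z in obs])
b=B[:,:2]@[1,1j];w=W[:,:2]@[1,1j];bm,wm=b.mean(),w.mean()
r=np.sum((w-wm)*np.conj(b-bm));r/=abs(r);o=wm-r*bm
print("bay",o,np.degrees(np.angle(r)));print(((w-o)*np.conj(r)-b).round(4)*1e3)
tob=lambda X:(lambda c:(round(c.real*1e3,1),round(c.imag*1e3,1),round(X[2]*1e3,1)))(((X[0]+1j*X[1])-o)*np.conj(r))
for nm,cs in(("top",[t(366,492),t(515,432),t(554,527),t(404,582)]),("side",[s(172,405),s(283,358),s(367,490),s(257,545)])):
    Q=[plane(nm,c,.044) for c in cs];m=np.mean(Q,0);print("player",nm,m,tob(m),[tob(q) for q in Q],[np.linalg.norm(Q[i]-Q[i-1]).round(3) for i in range(4)])
G=tri(t(53,476),s(222,62));print("grip top approx",G,tob(G[0]))
G=tri(t(143,412),s(284,90));print("pawl top",G,tob(G[0]))
for nm,c in(("top",t(195,560)),("side",s(120,260))):print("remote",tob(plane(nm,c,.018)))
print("remote near end",tob(plane("top",t(180,513),.018)),tob(plane("side",s(205,205),.018)),tob(plane("side",s(238,245),.018)))
print("mug",tob(plane("top",(460,176),.09)), "case",[tob(plane("top",c,.014)) for c in((245,212),(238,161),(167,178),(175,228))])
np.save("bay.npy",[o,r])
for n,x,y,z in(("grip",-25,250,72),("pawl",-25,175,115)):print(n,o+r*complex(x,y)/1e3,proj("top",[*(lambda c:(c.real,c.imag))(o+r*complex(x,y)/1e3),z/1e3]))
E
```

```text
bay (0.6553419766314278-0.015603674012970286j) 26.86249458218496
[ 2.8-1.2j  2.8+1.3j -0.9+0.3j -0.9+1.6j  0.9-3.7j  2.3+0.2j -1.6-0.7j
  1. +1.j   1.8-1.2j  2.3+0.8j -1.6-1.6j -1.7-0.9j  0.7-2.1j -0.9+8.9j
 -3.6-1.6j -3.2-1.1j]
player top [ 0.51240778 -0.10018822  0.044     ] (np.float64(-165.7), np.float64(-10.9), np.float64(44.0)) [(np.float64(-123.5), np.float64(46.2), np.float64(44.0)), (np.float64(-133.0), np.float64(-75.4), np.float64(44.0)), (np.float64(-209.9), np.float64(-66.8), np.float64(44.0)), (np.float64(-196.5), np.float64(52.4), np.float64(44.0))] [np.float64(0.073), np.float64(0.122), np.float64(0.077), np.float64(0.12)]
player side [ 0.51154748 -0.10462051  0.044     ] (np.float64(-168.5), np.float64(-14.4), np.float64(44.0)) [(np.float64(-202.3), np.float64(47.9), np.float64(44.0)), (np.float64(-120.5), np.float64(37.1), np.float64(44.0)), (np.float64(-135.4), np.float64(-75.1), np.float64(44.0)), (np.float64(-215.8), np.float64(-67.7), np.float64(44.0))] [np.float64(0.116), np.float64(0.082), np.float64(0.113), np.float64(0.081)]
grip top approx (array([0.5248989
[... 331 characters left out ...]

remote (np.float64(-156.1), np.float64(184.2), np.float64(18.0))
remote near end (np.float64(-71.1), np.float64(176.5), np.float64(18.0)) (np.float64(-78.1), np.float64(191.7), np.float64(18.0)) (np.float64(-79.2), np.float64(148.2), np.float64(18.0))
mug (np.float64(-86.9), np.float64(-176.5), np.float64(90.0)) case [(np.float64(73.1), np.float64(285.6), np.float64(14.0)), (np.float64(192.4), np.float64(247.9), np.float64(14.0)), (np.float64(229.6), np.float64(414.8), np.float64(14.0)), (np.float64(111.4), np.float64(446.6), np.float64(14.0))]
grip (0.5200769271593447+0.1961234295692469j) [275.04047564 237.76176093]
pawl (0.5539657407575214+0.12921641713476406j) [304.84425368 218.67594506]
```

The bay is at about (0.655, −0.016) with yaw 26.9°. The player sits at bay (−167, −12), turned about −5°. The moves can't tilt the tool, so I'll do the last part of the push with the back of an opened finger, which stands ahead of the gripper body. First I'll write a helper for the move numbers and go for the pawl.

```bash
cat >> h.py <<'E'
from scipy.spatial.transform import Rotation as Ro
O,A=np.array([.6553,-.0160]),np.radians(26.8)
RB=np.array([[np.cos(A),-np.sin(A)],[np.sin(A),np.cos(A)]])
def bay(X):return np.r_[RB.T@(np.asarray(X[:2])-O)*1e3,X[2]*1e3].round(1)
def world(b):return np.r_[O+RB@(np.array(b[:2])/1e3),b[2]/1e3]
def frame(s):
    w,x,y,z=s["ee_rot"];return Ro.from_quat([x,y,z,w]).as_matrix()
def show(*goals):
    """goals: (bay x,y,z mm, bay angle of tool y deg); prints normalised deltas from the present pose"""
    s=manip.get_state();M=frame(s);a=np.degrees(np.arctan2(M[1,1],M[0,1])-A)
    print("t",round(s["clock"],2),"tcp bay",bay(s["position"]),"yang",round(a,1),"F bay",(RB.T@s["contact_force"][:2]).round(1),s["contact_force"][2].round(1),"w",round(s["width"],4),"q",s["qpos"].round(2))
    for g in goals:
        d=M.T@(world(g[:3])-s["position"])/.8;print(g,d.round(4),"twist",round((a-g[3])/120,4))
E
python3 - <<'E'
from h import *
show((-25,135,205,0),(-25,135,105,0))
print(bay(plane("top",(273,181),.04)))
I=cv2.imread("pics/side0.png")[0:100,110:210];cv2.imwrite("pics/g.png",cv2.resize(I,(600,600),interpolation=cv2.INTER_CUBIC))
E
```

```text
t 0.1 tcp bay [-179.7  724.   204.1] yang 46.1 F bay [ 0.1 -1.1] 0.8 w 0.0852 q [ 1.15  0.28  1.51  0.    1.36 -0.12]
(-25, 135, 205, 0) [-6.496e-01 -3.969e-01 -6.000e-04] twist 0.3845
(-25, 135, 105, 0) [-0.6496 -0.3967  0.1244] twist 0.3845
[103.5 196.8  40. ]
```

View pics/g.png

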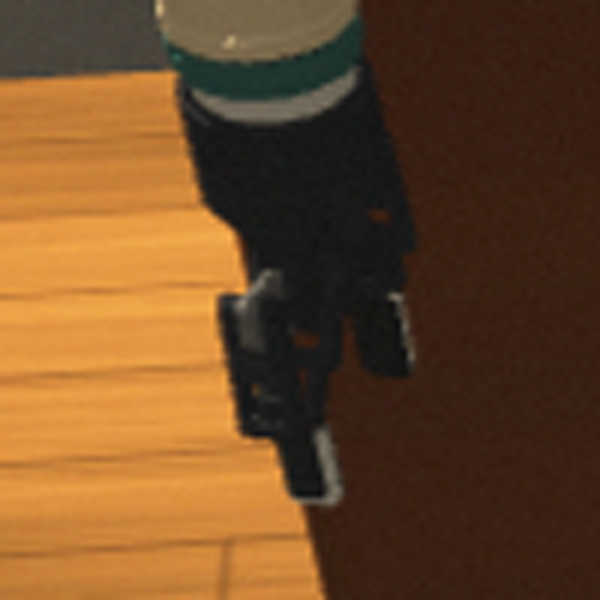

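The crop shows a linkage gripper with slim fingertips at about (310,470) and (390,350). Moving to a point above the pawl's inner side.

Emit:
move_arm --deltas '[[[-0.65,-0.397,0,0.385,1],[-0.65,-0.397,0,0.385,1],[-0.65,-0.397,0,0.385,1],[-0.65,-0.397,0,0.385,1],[-0.65,-0.397,0,0.385,1],[-0.65,-0.397,0,0.385,1],[-0.65,-0.397,0,0.385,1],[-0.65,-0.397,0,0.385,1],[-0.65,-0.397,0,0.385,1],[-0.65,-0.397,0,0.385,1],[-0.65,-0.397,0,0.385,1],[-0.65,-0.397,0,0.385,1]]]'

```text
clock: 1.3
position: [0.5673, 0.0987, 0.2045]
ee_rot: [-0.0, 0.525, 0.851, -0.0]
contact_force: [0.8, 0.6, -0.3]
width: -0.0002
gripper_force: 0.0
```

```bash
python3 -c "
from h import *
show((-25,135,205,0),(-25,135,105,0))"
```

```text
t 1.3 tcp bay [-26.9 142.1 204.5] yang -0.1 F bay [1.  0.2] -0.3 w -0.0002 q [ 0.05  0.28  1.5   0.    1.36 -0.42]
(-25, 135, 205, 0) [-0.0088  0.0023 -0.0006] twist -0.0007
(-25, 135, 105, 0) [-0.0089  0.0024  0.1244] twist -0.0007
```

Emit:
move_arm --deltas '[[[-0.009,0.002,0.03,0,1],[-0.009,0.002,0.08,0,1],[-0.009,0.002,0.124,0,1],[-0.009,0.002,0.124,0,1],[-0.009,0.002,0.124,0,1]]]'

```text
clock: 1.8
position: [0.571, 0.0948, 0.1056]
ee_rot: [-0.001, 0.524, 0.851, -0.0]
contact_force: [0.0, -0.1, 1.2]
width: -0.0002
gripper_force: 0.0
```

```bash
python3 -c "
from h import *
show((-25,190,105,0),(-25,196,105,0))
cv2.imwrite('pics/a.png',cv2.resize(manip.get_image('side')[100:280,220:460,::-1],(800,600)))"
```

```text
t 1.8 tcp bay [-25.3 136.9 105.6] yang -0.1 F bay [-0.1 -0.1] 1.2 w -0.0002 q [ 0.04  0.35  1.65  0.    1.14 -0.42]
(-25, 190, 105, 0) [0.0663 0.0003 0.0008] twist -0.0005
(-25, 196, 105, 0) [0.0738 0.0003 0.0008] twist -0.0005
```

View pics/a.png

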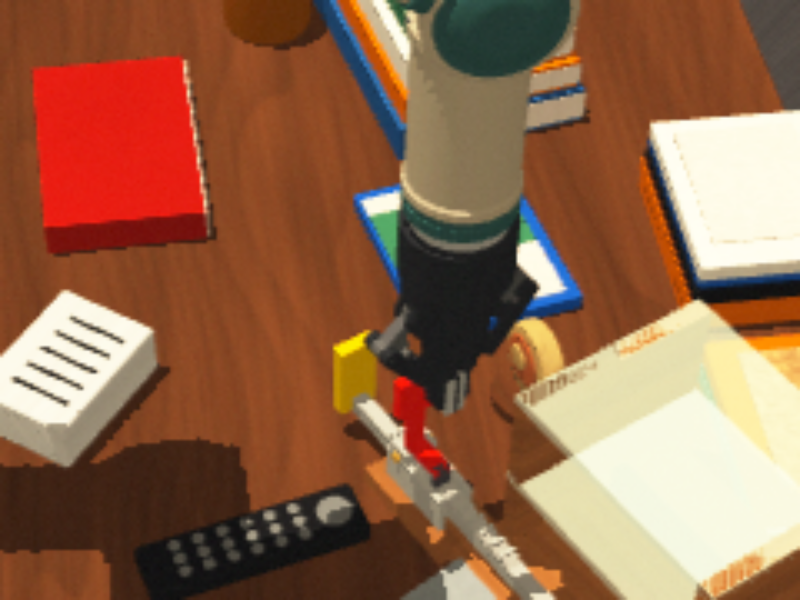

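```bash
python3 -c "
from h import *
for b in((-25,137,97),(-25,137,105),(-25,175,115),(-25,175,125),(-25,175,90)):print(b,proj('side',world(b)),(proj('side',world(b))-[220,100])/.3)"
```

```text
(-25, 137, 97) [353.76493571 230.03136705] [445.88311904 433.43789017]
(-25, 137, 105) [353.92440461 227.77400752] [446.41468204 425.91335841]
(-25, 175, 115) [344.41744465 214.60422409] [414.72481551 382.01408029]
(-25, 175, 125) [344.56347289 211.70416179] [415.2115763  372.34720597]
(-25, 175, 90) [344.05943837 221.71408542] [413.53146123 405.71361808]
```

Emit:
move_arm --deltas '[[[0.012,0,0.01,0,1],[0.024,0,0.01,0,1],[0.036,0,0.01,0,1],[0.046,0,0.01,0,1],[0.056,0,0.01,0,1],[0.064,0,0.01,0,1],[0.064,0,0.01,0,1]]]'

```text
clock: 2.55
position: [0.5477, 0.142, 0.0981]
ee_rot: [-0.0, 0.524, 0.852, 0.001]
contact_force: [-1.0, 1.1, 3.7]
width: -0.0001
gripper_force: 1.8
```

```bash
python3 -c "
from h import *
show((-25,196,97,0),(-25,202,97,0))
a=cv2.resize(manip.get_image('side')[160:280,270:390,::-1],(400,400));b=cv2.resize(manip.get_image('top')[160:280,240:360,::-1],(400,400))
cv2.imwrite('pics/b.png',np.hstack([a,b]))"
```

```text
t 2.55 tcp bay [-24.8 189.5  98.1] yang -0.0 F bay [-0.4  1.4] 3.7 w -0.0001 q [ 0.13  0.34  1.69  0.    1.11 -0.34]
(-25, 196, 97, 0) [ 0.0081 -0.0003  0.0014] twist -0.0002
(-25, 202, 97, 0) [ 0.0156 -0.0003  0.0014] twist -0.0002
```

View pics/b.png

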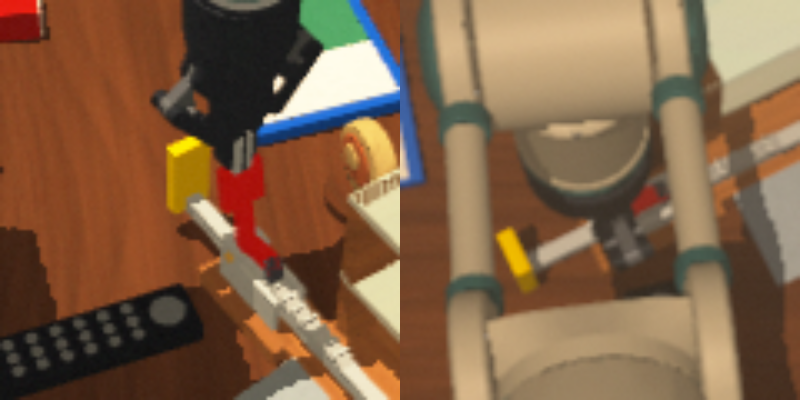

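```bash
cat >> h.py <<'E'
def red(n):
    h=cv2.cvtColor(manip.get_image(n),cv2.COLOR_RGB2HSV).astype(int);m=(((h[...,0]<5)|(h[...,0]>175))&(h[...,1]>200)&(h[...,2]>60))
    m[:, :285]=0;m[:,400:]=0;m[:190]=0;m[260:]=0;v,u=np.nonzero(m);return len(u),(u.min(),v.min(),u.max(),v.max()),(u.mean().round(1),v.mean().round(1))
E
python3 -c "
from h import *
print(red('side'),red('top'))
for a in(0,.2,.4,.6):
  for r in (44,80): print(a,r,proj('side',world((-25,175+r*np.sin(a),45+r*np.cos(a)))).round(1),proj('top',world((-25,175+r*np.sin(a),45+r*np.cos(a)))).round(1))
print('tip',proj('side',world((-25,189.5,90))),proj('side',world((-25,189.5,115))))
"
```

```text
Traceback (most recent call last):
  File "h.py", line 28, in red
    m[:, :285]=0;m[:,400:]=0;m[:190]=0;m[260:]=0;v,u=np.nonzero(m);return len(u),(u.min(),v.min(),u.max(),v.max()),(u.mean().round(1),v.mean().round(1))
                                                                                  ~~~~~^^
ValueError: zero-size array to reduction operation minimum which has no identity
```

```bash
python3 -c "
from h import *
print(red('side'))
for a in(0,.2,.4,.6):
  for r in (44,80): print(a,r,proj('side',world((-25,175+r*np.sin(a),45+r*np.cos(a)))).round(1))
print('tip',proj('side',world((-25,189.5,90))),proj('side',world((-25,189.5,115))))
"
```

```text
(278, (np.int64(335), np.int64(206), np.int64(353), np.int64(241)), (np.float64(343.5), np.float64(222.5)))
0 44 [344. 222.]
0 80 [344.6 211.7]
0.2 44 [341.9 219.9]
0.2 80 [340.5 207.9]
0.4 44 [339.8 218.4]
0.4 80 [336.7 205.3]
0.6 44 [337.9 217.6]
0.6 80 [333.2 203.9]
tip [340.47930894 217.86874441] [340.78547332 210.74372427]
```

Emit:
move_arm --deltas '[[[-0.02,0,0,0,1],[-0.04,0,0,0,1],[-0.065,0,0,0,1],[-0.068,0,0,0,1],[-0.068,0,0,0,1]]]'

```text
clock: 3.3
position: [0.5722, 0.0913, 0.097]
ee_rot: [-0.001, 0.525, 0.851, -0.0]
contact_force: [0.3, 0.4, -1.1]
width: 0.0003
gripper_force: 0.0
```

```bash
python3 -c "
from h import *
show()
print(red('side'))
a=manip.get_image('side')[:,:,::-1];b=manip.get_image('top')[:,:,::-1]
cv2.imwrite('pics/s1.png',a);cv2.imwrite('pics/t1.png',b)
for z in(64,80,97):print(z,proj('side',world((-25,135,z))),proj('top',world((-25,135,z))))
a=cv2.resize(a[180:280,290:390],(400,400),interpolation=2);b=cv2.resize(b[170:270,265:365],(400,400),interpolation=2)
cv2.imwrite('pics/c.png',np.hstack([a,b]))"
```

```text
t 3.3 tcp bay [-25.8 133.2  97. ] yang -0.2 F bay [0.5 0.2] -1.1 w 0.0003 q [ 0.04  0.36  1.66  0.    1.12 -0.43]
(178, (np.int64(338), np.int64(215), np.int64(354), np.int64(242)), (np.float64(344.3), np.float64(227.8)))
64 [353.62540221 239.67831325] [321.85189364 215.71865921]
80 [353.93888272 235.30934346] [321.79308174 214.12348892]
97 [354.27814817 230.58100974] [321.72907792 212.38749694]
```

View pics/c.png

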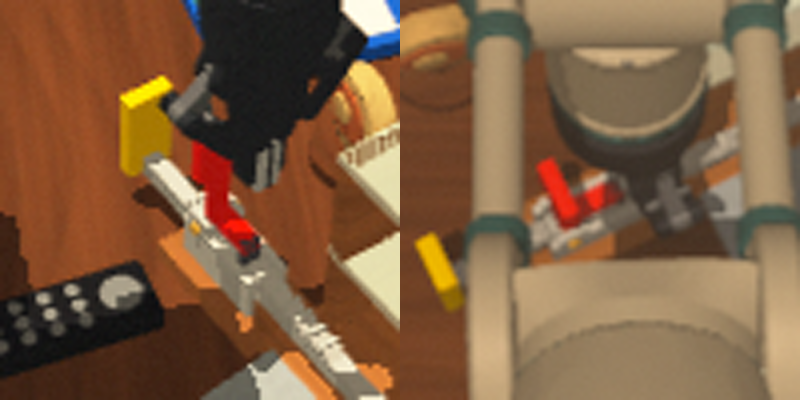

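The tip rode at the top of the head and slid over it, so the shut fingertips sit higher than I reckoned. The top view puts the head at (306,218) px, still upright. I'll retry about 20 mm lower and nearer.

Emit:
move_arm --deltas '[[[0.018,0,0.01,0,1],[0.018,0,0.027,0,1],[0.018,0,0.027,0,1],[0.025,0,0.027,0,1],[0.032,0,0.027,0,1],[0.04,0,0.027,0,1],[0.04,0,0.027,0,1]]]'

```text
clock: 4.15
position: [0.5581, 0.1214, 0.0766]
ee_rot: [0.0, 0.524, 0.852, 0.0]
contact_force: [0.7, 0.0, 0.9]
width: -0.0
gripper_force: 0.0
```

```bash
python3 -c "
from h import *
show()
print(red('side'))"
```

```text
t 4.15 tcp bay [-24.8 166.5  76.6] yang -0.0 F bay [ 0.7 -0.3] 0.9 w -0.0 q [ 0.09  0.37  1.71  0.    1.06 -0.38]
(136, (np.int64(336), np.int64(216), np.int64(354), np.int64(240)), (np.float64(343.5), np.float64(228.6)))
```

Emit:
move_arm --deltas '[[[0.008,0,0,0,1],[0.016,0,0,0,1],[0.022,0,0,0,1],[0.022,0,0,0,1]]]'

```text
clock: 4.6
position: [0.5498, 0.1371, 0.0762]
ee_rot: [-0.0, 0.524, 0.852, 0.0]
contact_force: [0.2, 0.2, -0.2]
width: -0.0002
gripper_force: 0.0
```

```bash
python3 -c "
from h import *
show()
print(red('side'))
a=manip.get_image('side')[:,:,::-1];b=manip.get_image('top')[:,:,::-1]
a=cv2.resize(a[180:280,290:390],(400,400),interpolation=2);b=cv2.resize(b[170:270,265:365],(400,400),interpolation=2)
cv2.imwrite('pics/d.png',np.hstack([a,b]))"
```

```text
t 4.6 tcp bay [-25.2 184.2  76.2] yang -0.0 F bay [0.3 0.1] -0.2 w -0.0002 q [ 0.12  0.36  1.72  0.    1.06 -0.35]
(167, (np.int64(332), np.int64(211), np.int64(353), np.int64(238)), (np.float64(342.1), np.float64(226.3)))
```

View pics/d.png

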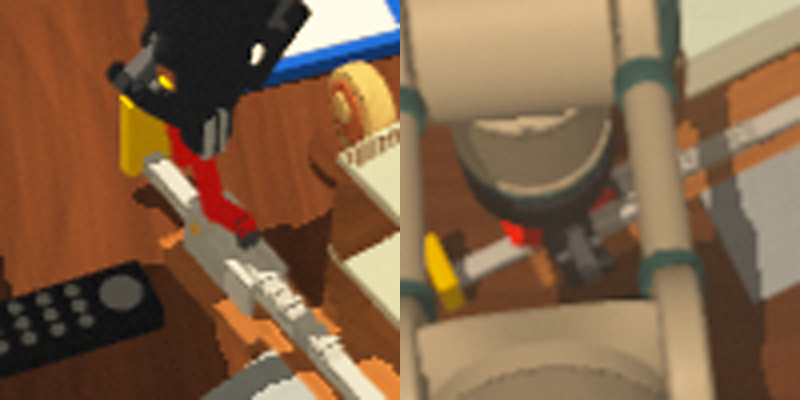

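The lever is now leaning well over: the stem in the side view runs from (238,215) to (180,140) in the crop. I'll continue gently to its stop.

Emit:
move_arm --deltas '[[[0.003,0,0,0,1],[0.006,0,0,0,1],[0.008,0,0,0,1],[0.008,0,0,0,1]]]'

```text
clock: 5.15
position: [0.5473, 0.1421, 0.0761]
ee_rot: [-0.0, 0.524, 0.851, 0.0]
contact_force: [0.3, -1.7, -0.7]
width: -0.0
gripper_force: 0.4
```

```bash
python3 -c "
from h import *
show()
print(red('side'))"
```

```text
t 5.15 tcp bay [-25.1 189.8  76.1] yang -0.1 F bay [-0.5 -1.6] -0.7 w -0.0 q [ 0.13  0.36  1.72  0.    1.06 -0.34]
(161, (np.int64(331), np.int64(210), np.int64(353), np.int64(236)), (np.float64(340.8), np.float64(224.6)))
```

Emit:
move_arm --deltas '[[[0.004,0,0,0,1],[0.008,0,0,0,1],[0.01,0,0,0,1],[0.01,0,0,0,1]]]'

```text
clock: 5.6
position: [0.5436, 0.1496, 0.0761]
ee_rot: [-0.0, 0.524, 0.852, 0.0]
contact_force: [0.6, -0.4, -0.6]
width: 0.0
gripper_force: 0.2
```

```bash
python3 -c "
from h import *
show()
print(red('side'))"
```

```text
t 5.6 tcp bay [-25.1 198.2  76.1] yang -0.0 F bay [ 0.3 -0.7] -0.6 w 0.0 q [ 0.14  0.36  1.72  0.    1.06 -0.32]
(188, (np.int64(328), np.int64(207), np.int64(352), np.int64(235)), (np.float64(339.4), np.float64(222.1)))
```

Emit:
move_arm --deltas '[[[0.004,0,0,0,1],[0.007,0,0,0,1],[0.009,0,0,0,1],[0.009,0,0,0,1]]]'

```text
clock: 6.05
position: [0.5428, 0.1518, 0.0766]
ee_rot: [0.004, 0.523, 0.852, -0.002]
contact_force: [4.9, -11.9, -0.6]
width: -0.0003
gripper_force: 4.7
```

```bash
python3 -c "
from h import *
show()
print(red('side'))"
```

```text
t 6.05 tcp bay [-24.8 200.5  76.6] yang 0.1 F bay [ -1.  -12.8] -0.6 w -0.0003 q [ 0.15  0.36  1.72 -0.01  1.06 -0.31]
(193, (np.int64(328), np.int64(207), np.int64(350), np.int64(234)), (np.float64(338.8), np.float64(221.3)))
```

At the stop now (12.8 N on the tool). Back off, lift, move over the grip and open partly.

Emit:
move_arm --deltas '[[[-0.025,0,0,0,1],[-0.025,0,-0.04,0,1],[-0.025,0,-0.12,0,1],[0,0,-0.12,0,0],[0.062,0,-0.12,0,-0.4],[0.062,0,-0.12,0,-0.4],[0.062,0,-0.12,0,-0.4],[0.062,0,-0.12,0,-0.4]]]'

```text
clock: 6.9
position: [0.5181, 0.1996, 0.1718]
ee_rot: [-0.0, 0.524, 0.851, -0.0]
contact_force: [0.4, 0.0, 0.1]
width: 0.0598
gripper_force: 0.0
```

```bash
python3 -c "
from h import *
show((-25,250,56,0))
print(red('side'))"
```

```text
t 6.9 tcp bay [-25.3 254.3 171.8] yang -0.1 F bay [ 0.3 -0.2] 0.1 w 0.0598 q [ 0.24  0.27  1.6  -0.    1.27 -0.22]
(-25, 250, 56, 0) [-0.0054  0.0004  0.1448] twist -0.0004
(320, (np.int64(328), np.int64(202), np.int64(350), np.int64(235)), (np.float64(338.1), np.float64(216.5)))
```

Emit:
move_arm --deltas '[[[-0.003,0,0.06,0,-0.4],[-0.003,0,0.11,0,-0.4],[-0.003,0,0.145,0,-0.4],[-0.003,0,0.145,0,-0.4],[-0.003,0,0.145,0,0.6],[-0.003,0,0.145,0,0.6],[-0.003,0,0.145,0,0.6],[-0.003,0,0.145,0,0.6],[-0.003,0,0.145,0,0.6]]]' --squeeze 30

```text
clock: 7.85
position: [0.5234, 0.1987, 0.0583]
ee_rot: [0.003, 0.525, 0.851, 0.003]
contact_force: [5.2, 1.9, -3.2]
width: 0.0305
gripper_force: 30.1
```

```bash
python3 -c "
from h import *
show((-25,347,56,0))
print(red('side'))"
```

```text
t 7.85 tcp bay [-20.9 251.1  58.3] yang -0.1 F bay [ 5.5 -0.7] -3.2 w 0.0305 q [ 0.24  0.37  1.76  0.    1.   -0.23]
(-25, 347, 56, 0) [ 0.1199 -0.0053  0.0026] twist -0.0006
(324, (np.int64(328), np.int64(202), np.int64(350), np.int64(235)), (np.float64(338.2), np.float64(216.5)))
```

The plate is gripped. Now pulling the bar out.

Emit:
move_arm --deltas '[[[0.015,0.005,0,0,0.6],[0.03,0.005,0,0,0.6],[0.045,0.005,0,0,0.6],[0.06,0.005,0,0,0.6],[0.075,0.005,0,0,0.6],[0.09,0.005,0,0,0.6],[0.105,0.005,0,0,0.6],[0.118,0.005,0,0,0.6],[0.118,0.005,0,0,0.6],[0.118,0.005,0,0,0.6]]]'

```text
clock: 8.9
position: [0.4797, 0.2855, 0.0581]
ee_rot: [-0.0, 0.524, 0.852, 0.001]
contact_force: [-2.4, 0.5, 5.4]
width: 0.0303
gripper_force: 31.1
```

```bash
python3 -c "
from h import *
show()
print(red('side'))"
```

```text
t 8.9 tcp bay [-20.7 348.3  58.1] yang -0.0 F bay [-2.   1.5] 5.4 w 0.0303 q [ 0.41  0.37  1.76  0.    1.01 -0.06]
(345, (np.int64(327), np.int64(201), np.int64(350), np.int64(235)), (np.float64(337.9), np.float64(215.9)))
```

Bar withdrawn about 97 mm with little force. Release and lift.

Emit:
move_arm --deltas '[[[0,0,0,0,-0.4],[0,0,0,0,-0.4],[0,0,0,0,-0.4],[0,0,-0.06,0,-0.4],[0,0,-0.12,0,-0.4],[0,0,-0.18,0,-1],[0,0,-0.18,0,-1]]]'

```text
clock: 9.65
position: [0.4848, 0.2857, 0.2075]
ee_rot: [0.004, 0.524, 0.851, 0.006]
contact_force: [0.6, 0.9, -0.2]
width: 0.0849
gripper_force: 0.0
```

```bash
python3 -c "
from h import *
show((-285,-12,200,-90))
for n in('top','side'):
  I=manip.get_image(n);cv2.imwrite('pics/%s2.png'%n,I[:,:,::-1])
  h=cv2.cvtColor(I,cv2.COLOR_RGB2HSV).astype(int);m=((h[...,0]>22)&(h[...,0]<34)&(h[...,1]>200)&(h[...,2]>120)).astype(np.uint8)
  k,l,st,c=cv2.connectedComponentsWithStats(m);print(n,[(st[i].tolist(),c[i].round(1)) for i in range(1,k) if st[i,4]>15])
  for z in(72,90):print(z,proj(n,world((-25,250,z))),proj(n,world((-25,347,z))))
"
```

```text
t 9.65 tcp bay [-16.2 346.2 207.5] yang -0.1 F bay [0.9 0.5] -0.2 w 0.0849 q [ 0.41  0.25  1.54  0.    1.34 -0.06]
(-285, -12, 200, -90) [-0.4481 -0.3356  0.0047] twist 0.7494
top []
72 [275.15498283 237.67801458] [235.30630804 257.10581667]
90 [274.46888771 236.14922049] [234.08504815 255.82728106]
side [([298, 176, 12, 7, 36], array([303.8, 179. ]))]
72 [325.87335386 207.30893113] [304.05230555 183.70008107]
90 [325.94459739 202.25731933] [303.91697488 178.59791766]
```

Emit:
move_arm --deltas '[[[-0.448,-0.336,0,0.75,-1],[-0.448,-0.336,0,0.75,-1],[-0.448,-0.336,0,0.75,-1],[-0.448,-0.336,0,0.75,-1],[-0.448,-0.336,0,0.75,-1],[-0.448,-0.336,0,0.75,-1],[-0.448,-0.336,0,0.75,-1],[-0.448,-0.336,0,0.75,-1],[-0.448,-0.336,0,0.75,-1],[-0.448,-0.336,0,0.75,-1],[-0.448,-0.336,0,0.75,-1],[-0.448,-0.336,0,0.75,-1]]]'

```text
clock: 10.95
position: [0.4002, -0.1572, 0.1981]
ee_rot: [-0.002, 0.973, 0.23, -0.002]
contact_force: [-0.1, -0.3, 0.2]
width: 0.0853
gripper_force: 0.0
```

```bash
python3 -c "
from h import *
show((-285,-12,200,-90),(-285,-12,20,-90),(-240,-12,20,-90))
"
```

```text
t 10.95 tcp bay [-291.4  -11.   198.1] yang -90.2 F bay [-0.2 -0.2] 0.2 w 0.0853 q [-0.54  0.06  1.79  0.    1.29  0.57]
(-285, -12, 200, -90) [ 0.008   0.0012 -0.0025] twist -0.0013
(-285, -12, 20, -90) [0.0085 0.0021 0.2225] twist -0.0013
(-240, -12, 20, -90) [0.0648 0.0019 0.2224] twist -0.0013
```

Emit:
move_arm --deltas '[[[0.008,0.001,0.06,0,-1],[0.008,0.001,0.12,0,-1],[0.008,0.001,0.18,0,-1],[0.008,0.001,0.21,0,-1],[0.008,0.001,0.222,0,-1],[0.008,0.001,0.222,0,-1],[0.008,0.001,0.222,0,-1]]]'

```text
clock: 11.65
position: [0.4085, -0.1553, 0.0231]
ee_rot: [0.0, 0.973, 0.232, 0.001]
contact_force: [-0.5, -0.4, 0.7]
width: 0.0853
gripper_force: 0.0
```

```bash
python3 -c "
from h import *
show()
I=manip.get_image('side');cv2.imwrite('pics/s3.png',I[:,:,::-1])
for z in (10,20,25,30,44):
  for y in(-62,38):print(z,y,proj('side',world((-285,y,z))).round(1))
cv2.imwrite('pics/e.png',cv2.resize(I[230:390,230:390,::-1],(600,600),interpolation=2))
"
```

```text
t 11.65 tcp bay [-283.1  -13.1   23.1] yang -90.0 F bay [-0.6 -0.2] 0.7 w 0.0853 q [-0.52  0.26  2.06  0.    0.82  0.58]
10 -62 [307.5 371. ]
10 38 [282.1 336.2]
20 -62 [307.4 368.7]
20 38 [281.8 333.8]
25 -62 [307.4 367.6]
25 38 [281.7 332.6]
30 -62 [307.3 366.5]
30 38 [281.6 331.4]
44 -62 [307.2 363.2]
44 38 [281.3 328. ]
```

View pics/e.png

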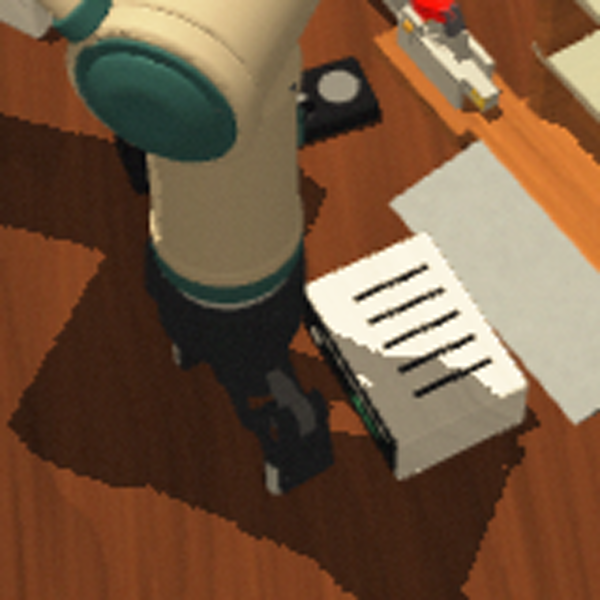

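The side crop shows the retracted bar end at the guide and the open finger's bottom at (300,480) of the crop, well above the table. The player is untouched. Lowering step by step with force checks.

Emit:
move_arm --deltas '[[[0,0,0.006,0,-1],[0,0,0.012,0,-1],[0,0,0.012,0,-1]]]'

```text
clock: 12.0
position: [0.4075, -0.1549, 0.0128]
ee_rot: [-0.0, 0.973, 0.231, -0.0]
contact_force: [-0.1, -0.3, -0.7]
width: 0.0854
gripper_force: 0.0
```

Emit:
move_arm --deltas '[[[0,0,0.004,0,-1],[0,0,0.008,0,-1],[0,0,0.008,0,-1]]]'

```text
clock: 12.3
position: [0.4074, -0.1549, 0.0061]
ee_rot: [-0.0, 0.973, 0.231, -0.0]
contact_force: [0.1, 0.4, -0.3]
width: 0.0854
gripper_force: 0.0
```

Emit:
move_arm --deltas '[[[0,0,0.004,0,-1],[0,0,0.008,0,-1],[0,0,0.008,0,-1]]]'

```text
clock: 12.6
position: [0.4073, -0.1548, -0.0004]
ee_rot: [-0.0, 0.973, 0.231, -0.0]
contact_force: [0.4, -0.3, 0.6]
width: 0.0853
gripper_force: 0.0
```

Emit:
move_arm --deltas '[[[0,0,0.002,0,-1],[0,0,0.004,0,-1],[0,0,0.004,0,-1]]]'

```text
clock: 12.9
position: [0.4076, -0.155, -0.0033]
ee_rot: [-0.0, 0.973, 0.231, -0.0]
contact_force: [-0.6, 0.9, 0.6]
width: 0.0853
gripper_force: 0.0
```

Emit:
move_arm --deltas '[[[0,0,0.002,0,-1],[0,0,0.004,0,-1],[0,0,0.004,0,-1]]]'

```text
clock: 13.2
position: [0.4075, -0.155, -0.0065]
ee_rot: [-0.0, 0.973, 0.231, -0.0]
contact_force: [0.4, -0.2, 0.5]
width: 0.0852
gripper_force: 0.0
```

Emit:
move_arm --deltas '[[[0,0,0.003,0,-1],[0,0,0.005,0,-1],[0,0,0.005,0,-1]]]'

```text
clock: 13.5
position: [0.4075, -0.1549, -0.0106]
ee_rot: [-0.0, 0.973, 0.231, -0.0]
contact_force: [1.0, -0.3, -0.1]
width: 0.0855
gripper_force: 0.0
```

```bash
python3 - <<'E'
from h import *
show((-232,-12,-8,-90))
# difference vs start: lowest finger pixels in side view
I=manip.get_image('side')[:,:,::-1];cv2.imwrite('pics/s4.png',I)
S=cv2.imread('pics/side0.png');J=cv2.imread('pics/s3.png')
def low(X):
    g=X.max(2)[300:390,270:330];return g
for X in(J,I):
    g=X.max(2)
    # black finger or grey pad pixels vs shadowed brown wood: brown has r-b>25
    m=((X[...,2].astype(int)-X[...,0])<12);m[:, :285]=0;m[:,325:]=0;m[:330]=0;m[385:]=0
    v,u=np.nonzero(m);print([(r,u[v==r].min(),u[v==r].max()) for r in range(340,385) if (v==r).any()][-8:])
E
```

```text
t 13.5 tcp bay [-283.8  -12.3  -10.6] yang -90.1 F bay [ 0.8 -0.8] -0.1 w 0.0855 q [-0.52  0.32  2.1   0.    0.73  0.58]
(-232, -12, -8, -90) [ 0.0648 -0.0004 -0.0032] twist -0.0005
[(353, np.int64(301), np.int64(318)), (354, np.int64(302), np.int64(316)), (355, np.int64(304), np.int64(315)), (356, np.int64(304), np.int64(313)), (357, np.int64(304), np.int64(311)), (358, np.int64(304), np.int64(310)), (359, np.int64(304), np.int64(308)), (360, np.int64(305), np.int64(306))]
[(361, np.int64(301), np.int64(317)), (362, np.int64(302), np.int64(316)), (363, np.int64(304), np.int64(315)), (364, np.int64(304), np.int64(313)), (365, np.int64(304), np.int64(311)), (366, np.int64(304), np.int64(310)), (367, np.int64(304), np.int64(308)), (368, np.int64(305), np.int64(306))]
```

```bash
python3 - <<'E'
from h import *
for b in((-295,-69.3,0),(-295,-69.3,10),(-295,-69.3,20),(-273,-69.3,10),(-273,-69.3,20)):print(b,proj('side',world(b)).round(1))
E
```

```text
(-295, -69.3, 0) [305.5 378.4]
(-295, -69.3, 10) [305.4 376.2]
(-295, -69.3, 20) [305.3 373.9]
(-273, -69.3, 10) [314.2 370.7]
(-273, -69.3, 20) [314.2 368.4]
```

Emit:
move_arm --deltas '[[[0,0,0.003,0,-1],[0,0,0.006,0,-1],[0,0,0.006,0,-1]]]'

```text
clock: 13.85
position: [0.4074, -0.1549, -0.0155]
ee_rot: [-0.0, 0.973, 0.231, -0.0]
contact_force: [0.3, 0.5, -0.1]
width: 0.0855
gripper_force: 0.0
```

Emit:
move_arm --deltas '[[[0,0,0.003,0,-1],[0,0,0.005,0,-1],[0,0,0.005,0,-1]]]'

```text
clock: 14.15
position: [0.4075, -0.1549, -0.0193]
ee_rot: [-0.0, 0.973, 0.231, -0.0]
contact_force: [0.2, 0.8, 1.1]
width: 0.0851
gripper_force: 0.0
```

Emit:
move_arm --deltas '[[[0,0,0.003,0,-1],[0,0,0.005,0,-1],[0,0,0.005,0,-1]]]'

```text
clock: 14.45
position: [0.4075, -0.1549, -0.0234]
ee_rot: [-0.0, 0.973, 0.231, -0.0]
contact_force: [0.5, -0.3, -0.4]
width: 0.0852
gripper_force: 0.0
```

Emit:
move_arm --deltas '[[[0,0,0.003,0,-1],[0,0,0.005,0,-1],[0,0,0.005,0,-1]]]'

```text
clock: 14.75
position: [0.4075, -0.1549, -0.0274]
ee_rot: [-0.0, 0.973, 0.231, -0.0]
contact_force: [-0.0, -0.4, 0.0]
width: 0.0853
gripper_force: 0.0
```

Emit:
move_arm --deltas '[[[0,0,0.003,0,-1],[0,0,0.005,0,-1],[0,0,0.005,0,-1]]]'

```text
clock: 15.05
position: [0.4075, -0.1549, -0.0314]
ee_rot: [-0.0, 0.973, 0.231, -0.0]
contact_force: [0.4, -0.2, 0.4]
width: 0.0856
gripper_force: 0.0
```

```bash
python3 - <<'E'
from h import *
show()
E
```

```text
t 15.05 tcp bay [-283.8  -12.3  -31.4] yang -90.1 F bay [ 0.3 -0.3] 0.4 w 0.0856 q [-0.52  0.35  2.12  0.    0.67  0.58]
```

Emit:
move_arm --deltas '[[[0,0,0.003,0,-1],[0,0,0.005,0,-1],[0,0,0.005,0,-1]]]'

```text
clock: 15.35
position: [0.4075, -0.1549, -0.0354]
ee_rot: [-0.0, 0.973, 0.231, -0.0]
contact_force: [-0.3, -0.9, 0.7]
width: 0.0855
gripper_force: 0.0
```

Emit:
move_arm --deltas '[[[0,0,0.003,0,-1],[0,0,0.005,0,-1],[0,0,0.005,0,-1]]]'

```text
clock: 15.65
position: [0.4075, -0.1549, -0.0394]
ee_rot: [-0.0, 0.973, 0.231, -0.0]
contact_force: [-0.3, -0.8, 0.3]
width: 0.0852
gripper_force: 0.0
```

```bash
python3 - <<'E'
from h import *
show()
X=manip.get_image('side')[:,:,::-1];cv2.imwrite('pics/s5.png',X)
m=((X[...,2].astype(int)-X[...,0])<12);m[:, :285]=0;m[:,325:]=0;m[:330]=0;m[395:]=0
v,u=np.nonzero(m);print([(r,u[v==r].min(),u[v==r].max()) for r in range(340,395) if (v==r).any()][-9:])
E
```

```text
t 15.65 tcp bay [-283.8  -12.3  -39.4] yang -90.1 F bay [-0.6 -0.6] 0.3 w 0.0852 q [-0.52  0.37  2.13  0.    0.64  0.58]
[(367, np.int64(301), np.int64(317)), (368, np.int64(301), np.int64(317)), (369, np.int64(303), np.int64(316)), (370, np.int64(304), np.int64(314)), (371, np.int64(304), np.int64(313)), (372, np.int64(304), np.int64(311)), (373, np.int64(304), np.int64(310)), (374, np.int64(305), np.int64(308)), (375, np.int64(305), np.int64(305))]
```

Emit:
move_arm --deltas '[[[0,0,0.003,0,-1],[0,0,0.005,0,-1],[0,0,0.005,0,-1]]]'

```text
clock: 16.0
position: [0.4078, -0.1551, -0.0397]
ee_rot: [0.0, 0.973, 0.231, 0.0]
contact_force: [-6.4, 2.3, 41.0]
width: 0.0852
gripper_force: 20.6
```

Emit:
move_arm --deltas '[[[0,0,0.003,0,-1],[0,0,0.005,0,-1],[0,0,0.005,0,-1]]]'

```text
clock: 16.3
position: [0.4079, -0.1552, -0.04]
ee_rot: [0.001, 0.973, 0.231, 0.001]
contact_force: [-14.3, 6.3, 88.1]
width: 0.0859
gripper_force: 43.7
```

```bash
python3 - <<'E'
from h import *
show()
from scipy.optimize import least_squares
# r = a sin q2 + b sin(q2+q3) (vertical tool), z = h + a cos q2 + b cos(q2+q3); data from the log
D=np.array([[.276,1.505,.5754,.205],[.28,1.5,.5758,.2045],[.36,1.72,.5666,.0761],[.25,1.54,.5627,.2075],[.06,1.79,.43,.1981],[.26,2.06,.437,.0231],[.37,2.13,.436,-.0394]])
f=lambda p:np.r_[p[0]*np.sin(D[:,0])+p[1]*np.sin(D[:,0]+D[:,1])-D[:,2],p[2]+p[0]*np.cos(D[:,0])+p[1]*np.cos(D[:,0]+D[:,1])-D[:,3]]
r=least_squares(f,[.4,.4,.1]);print(r.x,r.fun.round(3))
E
```

```text
t 16.3 tcp bay [-283.6  -12.7  -40. ] yang -90.1 F bay [-9.9 12. ] 88.1 w 0.0859 q [-0.52  0.37  2.13 -0.    0.64  0.58]
[ 0.55965972  0.41971678 -0.24005486] [-0.012 -0.011 -0.003 -0.015  0.007  0.014  0.018  0.006  0.006  0.003
  0.003  0.005 -0.008 -0.015]
```

Table touched at TCP z −0.0396, so the open fingertips stand 39.5 mm behind the reported TCP. I pressed harder than I wanted there. Lifting now.

Emit:
move_arm --deltas '[[[0,0,-0.023,0,-1],[0,0,-0.023,0,-1],[0,0,-0.023,0,-1]]]'

```text
clock: 16.6
position: [0.408, -0.1552, -0.0283]
ee_rot: [0.0, 0.973, 0.231, 0.001]
contact_force: [-0.2, -0.4, -0.3]
width: 0.0853
gripper_force: 0.0
```

```bash
python3 - <<'E'
from h import *
show((-230,-12,-29,-90))
E
```

```text
t 16.6 tcp bay [-283.5  -12.8  -28.3] yang -90.1 F bay [-0.4 -0.3] -0.3 w 0.0853 q [-0.52  0.35  2.12  0.    0.67  0.58]
(-230, -12, -29, -90) [ 0.0669 -0.0011  0.001 ] twist -0.0005
```

Emit:
move_arm --deltas '[[[0.02,0,0,0,-1],[0.04,0,0,0,-1],[0.06,0,0,0,-1],[0.07,0,0,0,-1],[0.077,0,0,0,-1],[0.084,0,0,0,-1],[0.091,0,0,0,-1],[0.098,0,0,0,-1],[0.105,0,0,0,-1],[0.11,0,0,0,-1],[0.11,0,0,0,-1]]]'

```text
clock: 17.7
position: [0.4852, -0.1149, -0.0289]
ee_rot: [-0.001, 0.973, 0.232, -0.001]
contact_force: [-3.7, -1.6, 0.1]
width: 0.0853
gripper_force: 2.1
```

```bash
cat >> h.py <<'E'
def player(n="side",z=.044):
    I=manip.get_image(n);h=cv2.cvtColor(I,cv2.COLOR_RGB2HSV).astype(int);m=((h[...,1]<45)&(h[...,2]>225)).astype(np.uint8)
    m=cv2.morphologyEx(m,cv2.MORPH_CLOSE,np.ones((5,5)))
    k,l,st,c=cv2.connectedComponentsWithStats(m)
    for i in range(1,k):
        b=bay(plane(n,c[i],z))
        if st[i,4]>150 and abs(b[1])<90 and -260<b[0]<120:
            ct=max(cv2.findContours((l==i).astype(np.uint8),0,2)[0],key=cv2.contourArea)
            w=np.array([bay(plane(n,q[0],z))[:2] for q in ct],np.float32);r=cv2.minAreaRect(w);print(n,st[i,4],b,"rect",np.round(r[0],1),np.round(r[1],1),round(r[2],1))
E
python3 - <<'E'
from h import *
show((-195,-12,-29,-90));player();player("top")
E
```

```text
t 17.7 tcp bay [-196.4  -11.5  -28.9] yang -90.0 F bay [-4.   0.3] 0.1 w 0.0853 q [-0.37  0.42  1.98 -0.    0.75  0.73]
(-195, -12, -29, -90) [0.0018 0.0006 0.0001] twist -0.0001
```

Emit:
move_arm --deltas '[[[0.008,0,0,0,-1],[0.016,-0.001,0,0,-1],[0.024,-0.002,0,0,-1],[0.032,-0.002,-0.001,0,-1],[0.04,-0.003,-0.002,0,-1],[0.048,-0.003,-0.003,0,-1],[0.056,-0.004,-0.004,0,-1],[0.064,-0.005,-0.005,0,-1],[0.072,-0.005,-0.006,0,-1],[0.08,-0.006,-0.007,0,-1],[0.088,-0.006,-0.008,0,-1],[0.094,-0.006,-0.009,0,-1]]]'

```text
clock: 19.0
position: [0.5511, -0.077, -0.0216]
ee_rot: [-0.0, 0.973, 0.231, -0.0]
contact_force: [-3.8, -2.2, -0.1]
width: 0.0853
gripper_force: 2.6
```

```bash
python3 - <<'E'
from h import *
show((-51,-4,-16,-90))
for n in("side","top"):cv2.imwrite(f"pics/{n}6.png",manip.get_image(n)[:,:,::-1])
X=cv2.imread("pics/side6.png");h=cv2.cvtColor(X,cv2.COLOR_BGR2HSV).astype(int)
m=((h[...,1]<50)&(h[...,2]>90)).astype(np.uint8);k,l,st,c=cv2.connectedComponentsWithStats(m)
for i in range(1,k):
    if st[i,4]>80 and 300<c[i][0]<480 and 200<c[i][1]<400:print(st[i],c[i].round(1),np.median(X[l==i],0),bay(plane("side",c[i],.05)))
E
```

```text
t 19.0 tcp bay [-120.5   -7.5  -21.6] yang -90.1 F bay [-4.4 -0.2] -0.1 w 0.0853 q [-0.26  0.47  1.85  0.    0.83  0.84]
(-51, -4, -16, -90) [ 0.0869 -0.0044 -0.0071] twist -0.0004
[ 393  216   73   60 2248] [428.5 245.1] [223. 248. 247.] [119.4  31.4  50. ]
[372 314  36  28 475] [390.9 328.2] [82. 93. 96.] [-95.4 -96.   50. ]
[408 332  40  35 333] [427.  354.1] [245. 254. 255.] [ -72.3 -186.    50. ]
[422 370   8  22 114] [426.  381.1] [233.5 250.  253. ] [-113.2 -230.6   50. ]
```

Emit:
move_arm --deltas '[[[0.008,0,-0.001,0,-1],[0.016,-0.001,-0.002,0,-1],[0.024,-0.001,-0.003,0,-1],[0.032,-0.002,-0.004,0,-1],[0.04,-0.002,-0.005,0,-1],[0.048,-0.003,-0.006,0,-1],[0.056,-0.003,-0.007,0,-1],[0.064,-0.004,-0.008,0,-1],[0.072,-0.004,-0.009,0,-1],[0.079,-0.004,-0.009,0,-1],[0.084,-0.004,-0.009,0,-1],[0.084,-0.004,-0.009,0,-1]]]'

```text
clock: 20.3
position: [0.611, -0.0438, -0.0142]
ee_rot: [-0.0, 0.973, 0.231, 0.001]
contact_force: [-1.0, -0.1, -0.8]
width: 0.0858
gripper_force: 0.5
```

```bash
python3 - <<'E'
from h import *
show()
E
```

```text
t 20.3 tcp bay [-52.1  -4.8 -14.2] yang -90.1 F bay [-0.9  0.4] -0.8 w 0.0858 q [-0.19  0.52  1.71  0.    0.91  0.92]
```

Player is on the deck with its front at about −40. Retreat, lift, and turn the gripper so one finger's back faces the bay.

Emit:
move_arm --deltas '[[[-0.03,0,0,0,-1],[-0.06,0,-0.01,0,-1],[-0.1,0,-0.06,-0.07,-1],[-0.1,0,-0.1,-0.14,-1],[-0.1,0,-0.1,-0.21,-1],[-0.1,0,-0.1,-0.28,-1],[-0.1,0,-0.1,-0.36,-1],[-0.1,0,-0.1,-0.43,-1],[-0.1,0,-0.1,-0.5,-1],[-0.1,0,-0.1,-0.58,-1],[-0.1,0,-0.1,-0.66,-1],[-0.1,0,-0.1,-0.75,-1]]]'

```text
clock: 21.5
position: [0.5404, -0.0802, 0.0665]
ee_rot: [0.002, 0.558, 0.83, 0.001]
contact_force: [0.4, 0.7, -0.2]
width: 0.0855
gripper_force: 0.0
```

```bash
python3 - <<'E'
from h import *
show((-132,-3,-12,0))
for n in("side","top"):
    X=manip.get_image(n)[:,:,::-1];cv2.imwrite(f"pics/{n}7.png",X);h=cv2.cvtColor(X,cv2.COLOR_BGR2HSV).astype(int)
    # black front & white top are partly beneath glass; visible strip of player in front of glass: x -40..0
    m=((h[...,1]<50)&(h[...,2]>150)).astype(np.uint8);k,l,st,c=cv2.connectedComponentsWithStats(m)
    for i in range(1,k):
        b=bay(plane(n,c[i],.058))
        if st[i,4]>30 and -130<b[0]<100 and abs(b[1])<100:
            ct=max(cv2.findContours((l==i).astype(np.uint8),0,2)[0],key=cv2.contourArea);ap=cv2.approxPolyDP(ct,2,True)[:,0]
            print(n,st[i],b,[(*q.tolist(),*bay(plane(n,q,.058))[:2].tolist()) for q in ap])
E
```

```text
t 21.5 tcp bay [-131.5   -5.5   66.5] yang -4.6 F bay [0.6 0.4] -0.2 w 0.0855 q [-0.28  0.35  1.78  0.    1.02 -0.66]
(-132, -3, -12, 0) [ 0.0033 -0.0012  0.0982] twist -0.0381
side [387 252  40  45 597] [22.5 -6.4 58. ] [(389, 254, 20.7, 58.3), (387, 259, 7.8, 49.5), (423, 296, 9.9, -75.3), (426, 283, 38.1, -52.4), (396, 252, 37.9, 53.9)]
side [378 266  30  22 319] [-20.4   1.3  58. ] [(378, 276, -38.8, 23.0), (385, 287, -44.3, -9.5), (407, 285, -0.5, -32.8), (405, 282, 1.0, -24.0), (394, 285, -24.4, -16.5), (402, 279, 0.7, -13.8), (399, 276, 0.3, -3.6), (391, 281, -23.2, -4.3), (389, 279, -23.5, 2.6), (397, 274, 0.1, 3.3), (394, 271, -0.3, 13.7), (384, 274, -24.2, 19.8), (391, 269, -2.4, 21.9), (390, 266, 1.0, 29.8)]
side [340 275  44  26 611] [-94.6  12.7  58. ] [(340, 291, -133.0, 37.7), (347, 299, -132.5, 12.0), (383, 299, -67.6, -32.1), (369, 286, -72.0, 12.5), (364, 275, -63.2, 42.8)]
side [355 307  16   9  58] [-123.7  -27.4   58. ] [(355, 309, -133.3, -18.5), (360, 315, -133.4, -36.7), (366, 308, -112.2, -29.8), (370, 308, -105.1, -34.7)]
top [326 132  58  32 328] [85.9 -7.5 58. ] [(383, 134, 85.8, -77.3), (378, 132, 95.3, -69.3), (371, 138, 89.6, -48.2), (368, 137, 94.8, -43.2), (366, 144, 81.9, -31.3), (362, 140, 94.6, -27.5), (346, 151, 87.4, 17.3), (331, 155, 94.3, 52.3), (331, 158, 87.9, 55.5), (327, 157, 94.1, 62.6), (329, 159, 87.8, 60.7), (326, 161, 86.6, 68.9), (331, 162, 79.4, 59.8), (383, 137, 79.4, -74.0)]
top [339 156  49  34 654] [25.1  7.8 58. ] [(385, 156, 36.9, -56.9), (339, 176, 41.6, 58.4), (339, 182, 29.0, 64.8), (342, 185, 19.6, 61.8), (345, 182, 22.9, 52.6), (348, 184, 15.7, 48.6), (344, 189, 9.3, 62.0), (343, 187, 14.5, 61.9), (345, 189, 8.3, 60.0), (381, 172, 7.3, -31.2), (382, 162, 27.3, -44.2), (387, 160, 26.4, -56.6)]
top [341 201  41  44 955] [-78.3  61.9  58. ] [(381, 201, -52.9, 0.1), (341, 219, -49.7, 99.4), (353, 244, -112.4, 101.2), (373, 234, -112.1, 51.1)]
```

Emit:
move_arm --deltas '[[[0.003,0,0.03,-0.038,-1],[0.003,0,0.07,-0.038,-1],[0.003,0,0.1,-0.038,-1],[0.003,0,0.107,-0.038,-1],[0.003,0,0.107,-0.038,-1]]]'

```text
clock: 22.1
position: [0.5377, -0.0779, -0.0203]
ee_rot: [-0.0, 0.527, 0.85, 0.0]
contact_force: [0.6, 0.7, -0.1]
width: 0.0853
gripper_force: 0.0
```

```bash
python3 - <<'E'
from h import *
show((-100,-2,-20,0),(-53,-2,-20,0))
E
```

```text
t 22.1 tcp bay [-132.9   -2.2  -20.3] yang -0.4 F bay [0.9 0.4] -0.1 w 0.0853 q [-0.27  0.45  1.88  0.    0.81 -0.73]
(-100, -2, -20, 0) [ 0.0006  0.0411 -0.0003] twist -0.0037
(-53, -2, -20, 0) [ 0.0011  0.0998 -0.0003] twist -0.0037
```

Emit:
move_arm --deltas '[[[0,0.012,0,-0.004,-1],[0,0.024,0,-0.004,-1],[0,0.034,0,-0.004,-1],[0,0.042,0,-0.004,-1],[0,0.05,0,-0.004,-1],[0,0.058,0,-0.004,-1],[0,0.065,0,-0.004,-1],[0,0.072,0,-0.004,-1],[0,0.076,0,-0.004,-1],[0,0.076,0,-0.004,-1]]]'

```text
clock: 23.1
position: [0.59, -0.0515, -0.019]
ee_rot: [-0.001, 0.522, 0.853, -0.002]
contact_force: [-6.5, -2.7, 9.0]
width: 0.0855
gripper_force: 5.0
```

```bash
cat >> h.py <<'E'
def rear():
    for n in("side","top"):
        X=manip.get_image(n)[:,:,::-1];h=cv2.cvtColor(X,cv2.COLOR_BGR2HSV).astype(int)
        m=((h[...,1]<50)&(h[...,2]>150)).astype(np.uint8);k,l,st,c=cv2.connectedComponentsWithStats(m)
        for i in range(1,k):
            b=bay(plane(n,c[i],.058))
            if st[i,4]>60 and -60<b[0]<130 and abs(b[1])<60:
                ct=max(cv2.findContours((l==i).astype(np.uint8),0,2)[0],key=cv2.contourArea)
                print(n,st[i,4],b,[tuple(bay(plane(n,q,.058))[:2].tolist()) for q in cv2.approxPolyDP(ct,2.5,True)[:,0]])
E
python3 - <<'E'
from h import *
show();rear()
E
```

```text
t 23.1 tcp bay [-74.3  -2.2 -19. ] yang 0.2 F bay [-7.   0.5] 9.0 w 0.0855 q [-0.2   0.51  1.76 -0.    0.88 -0.67]
side 2965 [94.  17.4 58. ] [(188.0, 107.2), (172.9, 89.7), (173.1, 97.4), (78.0, 96.2), (55.0, 60.2), (34.1, 52.8), (27.3, 18.9), (7.7, -5.2), (8.1, -74.0), (56.3, -38.2), (169.1, -38.5), (172.3, 70.6)]
top 309 [86.4 -4.6 58. ] [(91.1, -77.5), (93.8, 19.2), (82.8, 40.1), (92.4, 37.9), (91.9, 68.8), (86.8, 58.6), (81.3, 69.0), (77.9, -49.9), (87.7, -62.8), (83.7, -76.2)]
top 673 [38.1 29.4 58. ] [(63.8, -24.6), (63.6, 60.1), (50.9, 66.4), (14.5, 61.9), (8.9, 8.8), (31.9, 2.1)]
```

Emit:
move_arm --deltas '[[[0,0,-0.005,0,-1],[0,0,-0.005,0,-1]]]'

```text
clock: 23.4
position: [0.591, -0.0509, -0.0159]
ee_rot: [-0.001, 0.523, 0.852, -0.001]
contact_force: [-2.8, -0.8, -2.2]
width: 0.0855
gripper_force: 1.6
```

```bash
python3 - <<'E'
from h import *
show((-53,-2,-15,0))
E
```

```text
t 23.4 tcp bay [-73.1  -2.2 -15.9] yang 0.2 F bay [-2.8  0.5] -2.2 w 0.0855 q [-0.2   0.5   1.76 -0.    0.89 -0.67]
(-53, -2, -15, 0) [ 0.0001  0.0252 -0.0011] twist 0.0013
```

Emit:
move_arm --deltas '[[[0,0.004,0,0,-1],[0,0.008,0,0,-1],[0,0.012,0,0,-1],[0,0.014,0,0,-1],[0,0.014,0,0,-1]]]'

```text
clock: 23.9
position: [0.5896, -0.0485, -0.0181]
ee_rot: [-0.009, 0.522, 0.853, -0.008]
contact_force: [-23.4, -13.7, 5.1]
width: 0.0852
gripper_force: 3.6
```

```bash
python3 - <<'E'
from h import *
show((-53,-2,-15,0));rear()
E
```

```text
t 23.9 tcp bay [-73.3   0.6 -18.1] yang 0.3 F bay [-27.1  -1.7] 5.1 w 0.0852 q [-0.19  0.51  1.74 -0.01  0.91 -0.66]
(-53, -2, -15, 0) [-0.0033  0.0252 -0.0044] twist 0.0022
side 2908 [94.9 16.7 58. ] [(173.1, 97.4), (83.9, 96.0), (58.7, 72.2), (58.8, 61.2), (34.2, 49.2), (31.0, 19.8), (9.6, -6.5), (8.1, -74.0), (56.3, -38.2), (169.1, -38.5), (174.2, -2.2), (184.5, 5.6), (172.6, 10.0)]
top 240 [86.  12.9 58. ] [(92.9, -52.5), (92.2, -16.0), (83.7, -11.6), (93.2, -8.8), (85.1, 28.7), (93.0, 65.7), (81.3, 69.0), (76.5, -26.0)]
top 659 [39.4 32.2 58. ] [(66.9, -18.4), (64.6, 62.1), (46.7, 68.5), (17.6, 62.9), (21.9, 50.6), (9.4, 46.7), (7.7, 17.1), (55.1, -4.7)]
```

```bash
python3 - <<'E'
from h import *
s=manip.get_state();M=frame(s);print("tool z in bay",RB.T@M[:2,2],"F",s["contact_force"],"moment bay",RB.T@s["moment"][:2],s["moment"][2],"eff",s["effort"].round(2))
X=manip.get_image('side')[:,:,::-1]
cv2.imwrite('pics/f.png',cv2.resize(X[150:330,280:460],(600,600),interpolation=2))
E
```

```text
tool z in bay [-0.02260015  0.00804365] F [-22.24058092 -13.93122354   5.07577208] moment bay [-0.21240471  2.76847185] -0.18514722717282592 eff [  9.65 -46.22 -28.12   4.03  -5.74  -0.23]
```

View pics/f.png

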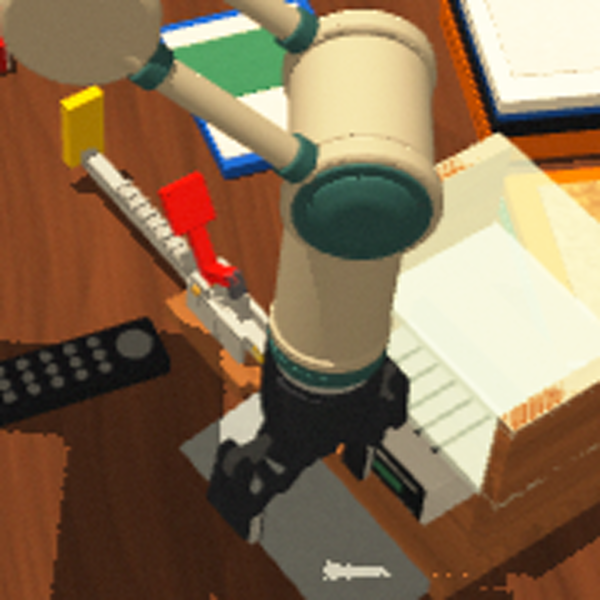

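The side crop shows the finger back on the player, with the gripper's knuckle at (400,400) against the lower glass edge (27 N). The player is nearly square and its rear is at about x 65. Back off, raise so the knuckle passes above the lower glass, and push on the upper part of the player's front.

Emit:
move_arm --deltas '[[[0,-0.02,0,0,-1],[0,-0.04,0,0,-1],[0,-0.04,-0.012,0,-1],[0,-0.04,-0.022,0,-1],[0,-0.04,-0.022,0,-1]]]'

```text
clock: 24.55
position: [0.5767, -0.0604, 0.0038]
ee_rot: [0.003, 0.523, 0.852, 0.001]
contact_force: [0.5, -0.7, -0.2]
width: 0.0856
gripper_force: 0.0
```

```bash
python3 - <<'E'
from h import *
show((-78,-2,3,0),(-66,-2,3,0));rear()
E
```

```text
t 24.55 tcp bay [-90.2  -4.2   3.8] yang 0.2 F bay [ 0.1 -0.8] -0.2 w 0.0856 q [-0.22  0.46  1.78  0.    0.9  -0.7 ]
(-78, -2, 3, 0) [0.0027 0.0152 0.0011] twist 0.0013
(-66, -2, 3, 0) [0.0026 0.0302 0.0012] twist 0.0013
side 3054 [92.  18.3 58. ] [(183.5, 98.3), (174.9, 88.3), (173.1, 97.4), (66.2, 96.7), (56.6, 84.7), (58.8, 61.2), (22.6, 57.0), (23.4, 28.5), (7.4, 5.1), (8.1, -74.0), (56.3, -38.2), (169.1, -38.5), (172.3, 70.6)]
top 349 [86.3 -6.  58. ] [(91.1, -77.5), (91.9, 68.8), (81.3, 69.0), (79.3, -68.8)]
top 923 [39.4 18.4 58. ] [(60.1, -58.7), (64.6, 62.1), (30.0, 66.8), (20.8, 53.7), (10.3, 64.1), (9.0, -1.4), (52.4, -36.7)]
```

Emit:
move_arm --deltas '[[[-0.012,0.008,0,0,-1],[-0.012,0.016,0,0,-1],[-0.012,0.02,0,0,-1],[-0.012,0.024,0,0,-1],[-0.012,0.024,0,0,-1]]]'

```text
clock: 25.15
position: [0.5952, -0.0599, 0.0014]
ee_rot: [-0.0, 0.523, 0.852, 0.0]
contact_force: [0.3, 0.0, -0.1]
width: 0.0857
gripper_force: 0.0
```

```bash
python3 - <<'E'
from h import *
show()
E
```

```text
t 25.15 tcp bay [-73.4 -12.1   1.4] yang 0.2 F bay [ 0.3 -0.1] -0.1 w 0.0857 q [-0.22  0.49  1.73  0.    0.93 -0.69]
```

Emit:
move_arm --deltas '[[[0,0.003,0,0,-1],[0,0.006,0,0,-1],[0,0.009,0,0,-1],[0,0.012,0,0,-1],[0,0.012,0,0,-1]]]'

```text
clock: 25.65
position: [0.6015, -0.0564, 0.0016]
ee_rot: [-0.001, 0.523, 0.853, -0.001]
contact_force: [-4.5, -2.8, 2.9]
width: 0.0854
gripper_force: 2.7
```

```bash
python3 - <<'E'
from h import *
show();rear()
E
```

```text
t 25.65 tcp bay [-66.2 -11.8   1.6] yang 0.2 F bay [-5.3 -0.5] 2.9 w 0.0854 q [-0.21  0.49  1.71 -0.    0.94 -0.68]
side 2655 [99.6 14.5 58. ] [(188.0, 107.2), (179.1, 89.5), (109.8, 97.4), (78.1, 77.5), (49.4, 46.0), (49.8, 21.0), (26.1, -7.6), (7.9, -12.0), (8.1, -74.0), (56.3, -38.2), (169.1, -38.5), (172.4, 74.4)]
top 278 [86.2  8.8 58. ] [(94.1, -60.9), (93.0, 65.7), (81.3, 69.0), (77.8, -39.5)]
top 883 [40.7 24.3 58. ] [(71.4, -36.2), (63.6, -14.2), (70.9, -5.1), (69.8, 62.0), (41.4, 68.6), (23.8, 64.8), (24.9, 56.6), (10.3, 58.9), (7.9, 1.7)]
```

Emit:
move_arm --deltas '[[[0,0.003,0,0,-1],[0,0.006,0,0,-1],[0,0.008,0,0,-1],[0,0.008,0,0,-1]]]'

```text
clock: 26.15
position: [0.6072, -0.0535, 0.0016]
ee_rot: [-0.001, 0.523, 0.853, -0.001]
contact_force: [-4.3, -1.8, 1.9]
width: 0.0856
gripper_force: 2.6
```

```bash
python3 - <<'E'
from h import *
show();rear()
E
```

```text
t 26.15 tcp bay [-59.8 -11.8   1.6] yang 0.2 F bay [-4.6  0.3] 1.9 w 0.0856 q [-0.2   0.5   1.7  -0.    0.94 -0.67]
side 2554 [101.4  13.3  58. ] [(183.5, 98.3), (172.9, 89.7), (173.1, 97.4), (109.8, 97.4), (55.2, 45.7), (55.5, 20.7), (31.7, -8.0), (7.9, -12.0), (8.1, -74.0), (56.3, -38.2), (169.1, -38.5), (174.2, -2.2), (184.5, 5.6), (174.4, 5.0), (171.0, 25.9)]
top 1172 [53.2 22.8 58. ] [(94.9, -48.4), (87.1, -26.3), (92.7, 22.4), (85.1, 28.7), (92.6, 27.5), (93.2, 55.4), (83.5, 62.8), (93.1, 60.6), (91.9, 68.8), (81.3, 69.0), (80.8, 36.0), (73.5, 32.1), (69.8, 67.1), (26.9, 65.8), (25.0, 51.5), (18.6, 59.8), (9.4, 51.8), (8.9, 8.8)]
```

Emit:
move_arm --deltas '[[[0,0.003,0,0,-1],[0,0.005,0,0,-1],[0,0.005,0,0,-1]]]'

```text
clock: 26.55
position: [0.6109, -0.0517, 0.0016]
ee_rot: [-0.001, 0.523, 0.853, -0.001]
contact_force: [-4.7, -3.2, 1.8]
width: 0.0853
gripper_force: 2.5
```

```bash
python3 - <<'E'
from h import *
show()
E
```

```text
t 26.55 tcp bay [-55.7 -11.8   1.6] yang 0.2 F bay [-5.7 -0.7] 1.8 w 0.0853 q [-0.2   0.5   1.69 -0.    0.95 -0.67]
```

Emit:
move_arm --deltas '[[[0,0.002,0,0,-1],[0,0.004,0,0,-1],[0,0.004,0,0,-1]]]'

```text
clock: 26.85
position: [0.6125, -0.0508, 0.0017]
ee_rot: [-0.002, 0.523, 0.853, -0.002]
contact_force: [-8.0, -4.9, 4.1]
width: 0.0851
gripper_force: 4.3
```

```bash
python3 - <<'E'
from h import *
show()
E
```

```text
t 26.85 tcp bay [-53.9 -11.8   1.7] yang 0.2 F bay [-9.4 -0.8] 4.1 w 0.0851 q [-0.19  0.51  1.69 -0.    0.95 -0.66]
```

Emit:
move_arm --deltas '[[[0,0.002,0,0,-1],[0,0.003,0,0,-1],[0,0.003,0,0,-1]]]'

```text
clock: 27.15
position: [0.6123, -0.0509, 0.0019]
ee_rot: [-0.003, 0.522, 0.853, -0.004]
contact_force: [-12.4, -7.9, 8.4]
width: 0.0854
gripper_force: 7.6
```

```bash
python3 - <<'E'
from h import *
show();s=manip.get_state();print(RB.T@s["moment"][:2],s["gripper_force"])
E
```

```text
t 27.15 tcp bay [-54.1 -11.8   1.9] yang 0.2 F bay [-14.6  -1.5] 8.4 w 0.0854 q [-0.19  0.51  1.68 -0.01  0.96 -0.66]
[-0.28067133  1.40364125] 7.603709519316908
```

The finger is now against the glass edge: its contact height matches the earlier contact. The player is about 4–5 mm short of home, so a lean really is needed. I'll retract and test whether over-reaching yields a lean that persists.

Emit:
move_arm --deltas '[[[0,-0.03,0,0,-1],[0,-0.08,0,0,-1],[0,-0.08,-0.06,0,-1],[0,-0.08,-0.12,0,-1],[0,-0.08,-0.18,0,-1],[0,-0.08,-0.24,0,-1],[0,-0.08,-0.3,0,-1],[0,-0.08,-0.36,0,-1],[0,-0.08,-0.36,0,1],[0,-0.08,-0.36,0,1]]]'

```text
clock: 28.15
position: [0.5613, -0.0775, 0.2911]
ee_rot: [0.002, 0.523, 0.852, 0.001]
contact_force: [-0.2, 0.3, -1.0]
width: 0.0592
gripper_force: 0.0
```

```bash
python3 - <<'E'
from h import *
show();rear()
s=manip.get_state();M=frame(s)
for g in((.70,.355,.29),(1.0,.507,.29)):print((M.T@(np.array(g)-s["position"])/.8).round(3))
E
```

```text
t 28.15 tcp bay [-111.6  -12.6  291.1] yang 0.2 F bay [-0.   0.3] -1.0 w 0.0592 q [-0.26  0.23  1.36  0.    1.55 -0.73]
side 3925 [111.7  20.1  58. ] [(234.2, 96.3), (223.8, 103.2), (172.7, 13.6), (172.3, 70.6), (192.4, 112.3), (173.0, 93.6), (58.4, 94.5), (56.8, 62.6), (7.6, 56.6), (8.1, -74.0), (56.3, -38.2), (169.1, -38.5), (177.9, -12.0), (231.4, -37.1)]
top 1827 [51.1  5.  58. ] [(91.1, -77.5), (93.4, -24.4), (81.6, -15.7), (91.0, -7.7), (93.3, -14.0), (93.6, 29.6), (86.0, 41.1), (94.0, 67.8), (21.7, 65.9), (25.9, 58.7), (15.5, 58.9), (7.4, 42.7), (9.6, -53.0), (24.0, -34.8), (28.3, -47.3), (17.9, -52.2), (74.8, -50.9), (81.5, -75.1)]
[ 0.402  0.401 -0.002]
[ 0.402  0.821 -0.003]
```

Emit:
move_arm --deltas '[[[0.402,0.4,0,0,1],[0.402,0.4,0,0,1],[0.402,0.4,0,0,1],[0.402,0.4,0,0,1],[0.402,0.4,0,0,1],[0.402,0.4,0,0,1],[0.402,0.4,0,0,1],[0.402,0.4,0,0,1],[0.402,0.4,0,0,1],[0.402,0.4,0,0,1]]]'

```text
clock: 29.25
position: [0.6998, 0.3607, 0.2831]
ee_rot: [-0.003, 0.52, 0.854, -0.001]
contact_force: [1.3, -0.3, 0.1]
width: -0.0001
gripper_force: 0.0
```

Emit:
move_arm --deltas '[[[0,0.06,0,0,1],[0,0.12,0,0,1],[0,0.18,0,0,1],[0,0.24,0,0,1],[0,0.3,0,0,1],[0,0.36,0,0,1],[0,0.4,0,0,1]]]'

```text
clock: 29.95
position: [0.8369, 0.4234, 0.2316]
ee_rot: [0.012, 0.523, 0.852, 0.019]
contact_force: [0.6, -0.6, 0.3]
width: 0.0003
gripper_force: 0.0
```

```bash
python3 - <<'E'
from h import *
show();M=frame(manip.get_state());print("tool z bay",(RB.T@M[:2,2]).round(3),M[2,2].round(3),manip.get_state()["position"])
E
```

```text
t 29.95 tcp bay [360.2 310.4 231.6] yang 0.1 F bay [ 0.3 -0.8] 0.3 w 0.0003 q [ 0.39  0.94  0.22  0.    1.94 -0.08]
tool z bay [0.044 0.   ] -0.999 [0.83688171 0.42344909 0.23161457]
```

The over-reach does produce a lean (tip outward, 2.5°). Now to see whether it grows and persists.

Emit:
move_arm --deltas '[[[0,0.1,0,0,1],[0,0.3,0,0,1],[0,0.5,0,0,1],[0,0.5,0,0,1]]]'

```text
clock: 30.35
position: [0.8765, 0.444, 0.1761]
ee_rot: [0.023, 0.522, 0.852, 0.037]
contact_force: [-0.2, 0.4, -0.1]
width: -0.0002
gripper_force: 0.0
```

Emit:
move_arm --deltas '[[[0,-0.06,0,0,1],[0,-0.12,0,0,1],[0,-0.2,0,0,1],[0,-0.2,0,0,1],[0,-0.2,0,0,1]]]'

```text
clock: 30.85
position: [0.7244, 0.3678, 0.1598]
ee_rot: [0.019, 0.523, 0.852, 0.031]
contact_force: [-0.2, -0.4, -0.0]
width: 0.0001
gripper_force: 0.0
```

```bash
python3 - <<'E'
from h import *
show();M=frame(manip.get_state());print("tool z bay",(RB.T@M[:2,2]).round(3),M[2,2].round(3),manip.get_state()["position"])
E
```

```text
t 30.85 tcp bay [234.8 311.4 159.8] yang 0.1 F bay [-0.4 -0.2] -0.0 w 0.0001 q [ 0.38  0.62  1.04  0.01  1.41 -0.09]
tool z bay [0.073 0.001] -0.997 [0.72444839 0.36780773 0.15979408]
```

The lean persists (4.2° now) even back within reach. I'll build it up to about 20° with further over-reaching, keeping height.

Emit:
move_arm --deltas '[[[0,0.06,-0.06,0,1],[0,0.12,-0.12,0,1],[0,0.2,-0.16,0,1],[0,0.3,-0.18,0,1],[0,0.5,-0.2,0,1],[0,0.7,-0.2,0,1],[0,0.8,-0.2,0,1],[0,0.8,-0.2,0,1]]]'

```text
clock: 31.65
position: [0.8687, 0.4402, 0.2347]
ee_rot: [0.036, 0.522, 0.85, 0.058]
contact_force: [0.0, -0.5, -0.2]
width: -0.0
gripper_force: 0.0
```

```bash
cat >> h.py <<'E'
def tilt():
    show();s=manip.get_state();M=frame(s);print("tool z bay",(RB.T@M[:2,2]).round(3),"world",s["position"].round(3),"r",np.hypot(*s["position"][:2]).round(3))
E
python3 -c "
from h import *
tilt()"
```

```text
t 31.65 tcp bay [396.2 311.  234.7] yang 0.1 F bay [-0.2 -0.5] -0.2 w -0.0 q [ 0.39  0.94  0.22  0.01  1.85 -0.07]
tool z bay [0.136 0.   ] world [0.869 0.44  0.235] r 0.974
```

Emit:
move_arm --deltas '[[[0,0.3,-0.3,0,1],[0,0.6,-0.6,0,1],[0,0.8,-0.6,0,1],[0,0.8,-0.6,0,1],[0,0.8,-0.6,0,1],[0,0.8,-0.6,0,1]]]'

```text
clock: 32.25
position: [0.8503, 0.4311, 0.3037]
ee_rot: [0.048, 0.521, 0.849, 0.077]
contact_force: [0.4, -0.5, -0.2]
width: 0.0002
gripper_force: 0.0
```

```bash
python3 -c "
from h import *
tilt()"
```

```text
t 32.25 tcp bay [375.7 311.2 303.7] yang 0.1 F bay [ 0.1 -0.6] -0.2 w 0.0002 q [ 0.39  0.87  0.22  0.01  1.87 -0.07]
tool z bay [0.181 0.   ] world [0.85  0.431 0.304] r 0.953
```

Emit:
move_arm --deltas '[[[0,0.4,0,0,1],[0,0.8,0,0,1],[0,0.8,0,0,1],[0,0.8,0,0,1],[0,0.8,0,0,1]]]'

```text
clock: 32.75
position: [0.8977, 0.4554, 0.244]
ee_rot: [0.059, 0.52, 0.847, 0.096]
contact_force: [-0.4, -0.1, -1.0]
width: 0.0002
gripper_force: 0.0
```

Emit:
move_arm --deltas '[[[0,0.4,-0.4,0,1],[0,0.8,-0.6,0,1],[0,0.8,-0.6,0,1],[0,0.8,-0.6,0,1],[0,0.8,-0.6,0,1],[0,0.8,-0.6,0,1]]]'

```text
clock: 33.35
position: [0.8716, 0.4423, 0.3304]
ee_rot: [0.072, 0.518, 0.844, 0.117]
contact_force: [0.0, 0.9, -0.2]
width: -0.0001
gripper_force: 0.0
```

```bash
python3 -c "
from h import *
tilt()"
```

```text
t 33.35 tcp bay [399.7 311.5 330.4] yang 0.1 F bay [0.4 0.8] -0.2 w -0.0001 q [ 0.39  0.84  0.22  0.02  1.8  -0.07]
tool z bay [0.272 0.   ] world [0.872 0.442 0.33 ] r 0.977
```

Emit:
move_arm --deltas '[[[0,0.4,0,0,1],[0,0.8,0,0,1],[0,0.8,0,0,1],[0,0.8,0,0,1],[0,0.8,0,0,1]]]'

```text
clock: 33.85
position: [0.9145, 0.4641, 0.2839]
ee_rot: [0.083, 0.516, 0.841, 0.136]
contact_force: [-0.5, 0.2, -0.3]
width: -0.0001
gripper_force: 0.0
```

Emit:
move_arm --deltas '[[[0,0.4,-0.4,0,1],[0,0.8,-0.6,0,1],[0,0.8,-0.6,0,1],[0,0.8,-0.6,0,1],[0,0.8,-0.6,0,1],[0,0.8,-0.6,0,1]]]'

```text
clock: 34.45
position: [0.8789, 0.4463, 0.3813]
ee_rot: [0.097, 0.514, 0.838, 0.157]
contact_force: [-0.6, -0.1, 0.4]
width: -0.0002
gripper_force: 0.0
```

```bash
python3 -c "
from h import *
tilt()
s=manip.get_state();M=frame(s)
g=world((-160,0,300));print('to',(M.T@(g-s['position'])/.8).round(3))
g=world((200,305,330));print('to',(M.T@(g-s['position'])/.8).round(3))"
```

```text
t 34.45 tcp bay [408.  311.8 381.3] yang 0.2 F bay [-0.6  0.2] 0.4 w -0.0002 q [ 0.39  0.8   0.22  0.03  1.75 -0.07]
tool z bay [0.362 0.   ] world [0.879 0.446 0.381] r 0.986
to [-0.388 -0.7   -0.163]
to [-0.008 -0.266 -0.034]
```

Lean is 21°. Retreat to in front of the bay, turning the fingers crosswise and opening them.

Emit:
move_arm --deltas '[[[-0.388,-0.7,-0.163,0,-1],[-0.388,-0.7,-0.163,0.07,-1],[-0.388,-0.7,-0.163,0.14,-1],[-0.388,-0.7,-0.163,0.21,-1],[-0.388,-0.7,-0.163,0.28,-1],[-0.388,-0.7,-0.163,0.35,-1],[-0.388,-0.7,-0.163,0.42,-1],[-0.388,-0.7,-0.163,0.49,-1],[-0.388,-0.7,-0.163,0.56,-1],[-0.388,-0.7,-0.163,0.63,-1],[-0.388,-0.7,-0.163,0.7,-1],[-0.388,-0.7,-0.163,0.75,-1]]]'

```text
clock: 35.65
position: [0.5502, -0.0337, 0.3082]
ee_rot: [-0.042, 0.956, 0.227, 0.179]
contact_force: [0.9, -1.1, -0.3]
width: 0.0855
gripper_force: 0.0
```

```bash
cat >> h.py <<'E'
def goto(*goals):
    s=manip.get_state();M=frame(s)
    ang=np.degrees(np.arctan2(*(RB.T@M[:2,1])[::-1]));print("tool y bay ang",ang.round(1))
    for g in goals:print(g,(M.T@(world(g)-s["position"])/.8).round(4))
E
python3 -c "
from h import *
tilt();goto((-160,0,250))"
```

```text
t 35.65 tcp bay [-101.8   31.6  308.2] yang -90.1 F bay [ 0.3 -1.4] -0.3 w 0.0855 q [-0.39  0.02  1.63  0.29  1.25  0.66]
tool z bay [ 0.362 -0.002] world [ 0.55  -0.034  0.308] r 0.551
tool y bay ang -90.1
(-160, 0, 250) [-0.0942  0.0395  0.0416]
```

```bash
python3 -c "
from h import *
goto((-80,1,100),(-80,1,-12),(-15,1,-12))"
```

```text
tool y bay ang -90.1
(-80, 1, 100) [-0.0687  0.0379  0.2526]
(-80, 1, -12) [-0.1194  0.0378  0.3831]
(-15, 1, -12) [-0.0436  0.0376  0.4125]
```

Emit:
move_arm --deltas '[[[-0.03,0.038,0.06,0,-1],[-0.05,0.038,0.13,0,-1],[-0.06,0.038,0.19,0,-1],[-0.069,0.038,0.253,0,-1],[-0.1,0.038,0.32,0,-1],[-0.115,0.038,0.365,0,-1],[-0.12,0.038,0.38,0,-1],[-0.12,0.038,0.38,0,-1],[-0.12,0.038,0.38,0,-1]]]'

```text
clock: 36.55
position: [0.584, -0.0509, -0.0102]
ee_rot: [-0.042, 0.956, 0.229, 0.179]
contact_force: [-0.0, -0.3, 1.0]
width: 0.0855
gripper_force: 0.0
```

```bash
python3 -c "
from h import *
tilt();goto((-15,1,-12),(-2,1,-12),(12,1,-12))"
```

```text
t 36.55 tcp bay [-79.4   1.  -10.2] yang -89.9 F bay [-0.2 -0.3] 1.0 w 0.0855 q [-0.39  0.4   2.05  0.58  0.52  0.22]
tool z bay [ 0.361 -0.   ] world [ 0.584 -0.051 -0.01 ] r 0.586
tool y bay ang -89.9
(-15, 1, -12) [0.0743 0.0002 0.0311]
(-2, 1, -12) [0.0894 0.0002 0.037 ]
(12, 1, -12) [0.1058 0.0003 0.0433]
```

Approach to x −15, then creep.

Emit:
move_arm --deltas '[[[0.02,0,0.008,0,-1],[0.04,0,0.016,0,-1],[0.06,0,0.024,0,-1],[0.07,0,0.028,0,-1],[0.074,0,0.03,0,-1],[0.074,0,0.03,0,-1]]]'

```text
clock: 37.15
position: [0.6404, -0.0216, -0.0109]
ee_rot: [-0.042, 0.956, 0.229, 0.179]
contact_force: [-1.2, 0.1, -0.1]
width: 0.0855
gripper_force: 0.0
```

```bash
python3 -c "
from h import *
tilt();goto((-2,1,-12),(4,1,-12),(12,1,-12))"
```

```text
t 37.15 tcp bay [-15.9   1.7 -10.9] yang -89.8 F bay [-1.   0.6] -0.1 w 0.0855 q [-0.3   0.45  1.94  0.51  0.53  0.38]
tool z bay [ 0.361 -0.001] world [ 0.64  -0.022 -0.011] r 0.641
tool y bay ang -89.8
(-2, 1, -12) [0.0157 0.001  0.0075]
(4, 1, -12) [0.0226 0.001  0.0102]
(12, 1, -12) [0.032  0.001  0.0138]
```

Emit:
move_arm --deltas '[[[0.004,0,0.002,0,-1],[0.008,0,0.003,0,-1],[0.012,0,0.005,0,-1],[0.016,0,0.006,0,-1],[0.016,0,0.006,0,-1]]]'

```text
clock: 37.65
position: [0.6523, -0.0153, -0.0121]
ee_rot: [-0.042, 0.956, 0.229, 0.178]
contact_force: [-1.0, -0.8, -0.4]
width: 0.0857
gripper_force: 0.0
```

```bash
python3 -c "
from h import *
tilt();goto((4,1,-12),(12,1,-12))"
```

```text
t 37.65 tcp bay [ -2.3   2.  -12.1] yang -89.8 F bay [-1.3 -0.3] -0.4 w 0.0857 q [-0.28  0.46  1.92  0.5   0.54  0.42]
tool z bay [0.36 0.  ] world [ 0.652 -0.015 -0.012] r 0.652
tool y bay ang -89.8
(4, 1, -12) [0.0074 0.0013 0.0027]
(12, 1, -12) [0.0168 0.0013 0.0063]
```

Not yet touching. Creep on.

Emit:
move_arm --deltas '[[[0.003,0.001,0.001,0,-1],[0.006,0.001,0.002,0,-1],[0.008,0.001,0.003,0,-1],[0.008,0.001,0.003,0,-1]]]'

```text
clock: 38.05
position: [0.6585, -0.0128, -0.012]
ee_rot: [-0.042, 0.956, 0.229, 0.178]
contact_force: [-0.7, -0.1, -0.1]
width: 0.0854
gripper_force: 0.0
```

```bash
python3 -c "
from h import *
tilt()"
```

```text
t 38.05 tcp bay [  4.3   1.4 -12. ] yang -89.8 F bay [-0.7  0.2] -0.1 w 0.0854 q [-0.27  0.47  1.9   0.49  0.54  0.43]
tool z bay [0.36  0.001] world [ 0.659 -0.013 -0.012] r 0.659
```

Emit:
move_arm --deltas '[[[0.003,0,0.001,0,-1],[0.005,0,0.002,0,-1],[0.007,0,0.003,0,-1],[0.007,0,0.003,0,-1]]]'

```text
clock: 38.45
position: [0.662, -0.0094, -0.0127]
ee_rot: [-0.043, 0.956, 0.23, 0.177]
contact_force: [-4.6, -0.1, 3.4]
width: 0.0851
gripper_force: 2.2
```

```bash
python3 -c "
from h import *
tilt()"
```

```text
t 38.45 tcp bay [  9.    2.9 -12.7] yang -89.8 F bay [-4.2  2. ] 3.4 w 0.0851 q [-0.26  0.48  1.9   0.48  0.55  0.45]
tool z bay [0.358 0.003] world [ 0.662 -0.009 -0.013] r 0.662
```

Emit:
move_arm --deltas '[[[0.002,0,0,0,-1],[0.004,0,0.001,0,-1],[0.004,0,0.001,0,-1]]]'

```text
clock: 38.75
position: [0.6651, -0.0083, -0.0125]
ee_rot: [-0.043, 0.956, 0.229, 0.177]
contact_force: [-6.3, -0.3, 1.3]
width: 0.0855
gripper_force: 3.0
```

```bash
python3 -c "
from h import *
tilt();print(RB.T@manip.get_state()['moment'][:2],manip.get_state()['moment'][2])"
```

```text
t 38.75 tcp bay [ 12.3   2.5 -12.5] yang -89.8 F bay [-5.7  2.5] 1.3 w 0.0855 q [-0.26  0.48  1.89  0.48  0.55  0.46]
tool z bay [0.358 0.003] world [ 0.665 -0.008 -0.013] r 0.665
[0.2499495  0.88716892] 0.07133791032442918
```

Emit:
move_arm --deltas '[[[0.002,0,0.001,0,-1],[0.004,0,0.002,0,-1],[0.004,0,0.002,0,-1]]]'

```text
clock: 39.05
position: [0.6653, -0.0079, -0.0129]
ee_rot: [-0.043, 0.956, 0.23, 0.175]
contact_force: [-18.9, -10.0, 12.9]
width: 0.0855
gripper_force: 10.7
```

```bash
python3 -c "
from h import *
tilt();print(RB.T@manip.get_state()['moment'][:2],manip.get_state()['moment'][2]);rear()"
```

```text
t 39.05 tcp bay [ 12.6   2.7 -12.9] yang -89.7 F bay [-21.3  -0.4] 12.9 w 0.0855 q [-0.26  0.48  1.89  0.47  0.55  0.47]
tool z bay [0.354 0.003] world [ 0.665 -0.008 -0.013] r 0.665
[-0.181636    2.39236244] -0.20849580462838788
side 2924 [94.6 17.4 58. ] [(173.1, 97.4), (62.3, 95.6), (58.8, 61.2), (47.3, 58.2), (36.4, 30.1), (11.1, 2.6), (8.1, -74.0), (56.3, -38.2), (169.1, -38.5)]
top 1750 [51.2  4.3 58. ] [(94.3, -76.6), (91.9, 68.8), (9.3, 62.0), (18.7, 54.7), (10.4, 53.8), (9.6, -53.0), (18.9, -45.0), (34.7, -55.8), (76.9, -52.0), (80.4, -71.9)]
```

Hard stop at 21 N, both fingers loaded evenly and the tool square. Back straight off, then lift clear.

Emit:
move_arm --deltas '[[[-0.02,0,-0.008,0,-1],[-0.06,0,-0.024,0,-1],[-0.1,0,-0.04,0,-1],[-0.14,0,-0.055,0,-1],[-0.12,0,-0.12,0,-1],[-0.1,0,-0.18,0,-1],[-0.1,0,-0.24,0,-1],[-0.12,0,-0.3,0,-1],[-0.16,0,-0.34,0,-1],[-0.2,0,-0.36,0,-1],[-0.24,0,-0.38,0,-1],[-0.24,0,-0.38,0,-1]]]'

```text
clock: 40.35
position: [0.4113, -0.1404, 0.2035]
ee_rot: [-0.04, 0.957, 0.227, 0.179]
contact_force: [1.1, 0.1, -0.1]
width: 0.0859
gripper_force: 0.0
```

```bash
python3 - <<'E'
from h import *
tilt()
for n in("side","top"):
    X=manip.get_image(n)[:,:,::-1];cv2.imwrite(f"pics/{n}9.png",X);g=cv2.cvtColor(X,cv2.COLOR_BGR2GRAY).astype(np.float32)
    # rectify the bay at the player's top height (z 58), 2 px per mm, x 0..100 down, y -90..90
    xs,ys=np.arange(-30,110,.5),np.arange(-90,90,.5)
    mp=np.array([[proj(n,world((x,y,58))) for y in ys] for x in xs],np.float32)
    R=cv2.remap(g,mp[...,0],mp[...,1],1)
    for nm,y0,y1 in(("right",-52,-30),("left",30,52),("midR",-15,-3),("midL",5,15)):
        p=R[:,(ys>y0)&(ys<y1)].mean(1);d=np.gradient(cv2.GaussianBlur(p.reshape(-1,1),(1,5),1).ravel())
        i=np.argsort(-abs(d));o=[]
        for k in i:
            if all(abs(k-q)>8 for q in o):o.append(k)
            if len(o)==5:break
        print(n,nm,[(float(xs[k]),float(d[k].round(1))) for k in sorted(o)])
    for nm,a,b in(("front",15,35),("rear",50,70)):
        p=R[(xs>a)&(xs<b)].mean(0);d=np.gradient(p);i=np.argsort(-abs(d));o=[]
        for k in i:
            if all(abs(k-q)>8 for q in o):o.append(k)
            if len(o)==8:break
        print(n,nm,[(float(ys[k]),float(d[k].round(1))) for k in sorted(o)])
E
```

```text
t 40.35 tcp bay [-273.9   -1.   203.5] yang -90.2 F bay [ 1.  -0.4] -0.1 w 0.0859 q [-0.82 -0.06  1.97  0.39  1.15  0.14]
tool z bay [ 0.36  -0.005] world [ 0.411 -0.14   0.203] r 0.435
side right [(-19.0, -13.199999809265137), (-2.5, -8.899999618530273), (2.0, 14.899999618530273), (10.5, 8.800000190734863), (59.0, 10.600000381469727)]
side left [(-16.0, -7.199999809265137), (-8.0, -3.4000000953674316), (1.5, 14.600000381469727), (11.0, 9.399999618530273), (59.0, 3.5)]
side midR [(-19.0, -11.0), (-6.0, 13.399999618530273), (1.5, 16.0), (10.5, 9.600000381469727), (59.5, 3.4000000953674316)]
side midL [(-19.0, -14.399999618530273), (-6.5, 9.5), (1.5, 14.600000381469727), (6.0, 3.5), (10.5, 8.5)]
side front [(-71.5, 3.799999952316284), (-67.0, 5.199999809265137), (-60.0, 5.300000190734863), (-36.5, -2.5999999046325684), (3.0, 2.5), (17.5, -2.700000047683716), (35.0, -2.700000047683716), (39.5, 2.4000000953674316)]
side rear [(-55.0, 8.399999618530273), (-45.5, 3.9000000953674316), (-41.0, 6.199999809265137), (-32.5, 2.4000000953674316), (-19.0, -2.299999952316284), (-14.5, 2.5), (3.0, 2
[... 273 characters left out ...]
 (89.0, -1.100000023841858)]
top midR [(-3.5, -7.599999904632568), (6.0, 13.800000190734863), (22.5, -1.0), (27.0, 3.4000000953674316), (89.5, -1.0)]
top midL [(-15.0, 1.100000023841858), (-3.5, -9.100000381469727), (2.0, 3.4000000953674316), (6.5, 12.699999809265137), (27.0, 3.0)]
top front [(-90.0, 8.100000381469727), (-85.5, 0.5), (-57.0, 1.7000000476837158), (68.5, -1.2999999523162842), (73.0, -6.0), (77.5, -3.9000000953674316), (84.5, 0.8999999761581421), (89.0, -4.300000190734863)]
top rear [(-90.0, 4.5), (-32.0, 1.2000000476837158), (0.0, -1.2000000476837158), (4.5, 1.2000000476837158), (36.0, -1.2000000476837158), (73.0, -10.399999618530273), (84.0, 3.0999999046325684), (88.5, -9.0)]
```

The rear edge is parallel to the stop at x ≈ 89 on both sides (in my slightly offset frame), in line with the hard stop I felt. The arm is clear, so I'll hand the job in.

```bash
python3 -c "
from rig import manip
print(manip.sign_off())"
```

```text
the job is handed in; nothing more can be done
None
```

I handed the job in at about 40 s: pawl over to its stop, bar out about 97 mm, and the player measured home and square against the rear stop. The fingertips pressed the bare table at up to 88 N while I was finding their height, and the gripper's knuckle, part of the gripper itself, met the lower glass edge at about 27 N; if the table press counts under the 40 N limit, it would fail the job.

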